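# Unload the slide stainer into the reagent drawer

## Task

Close down the slide stainer: pull the red keeper knob fully out first, then unclip every stain cartridge in the dock (there may be two or three) by pinching its two yellow tabs together, and stand them all upright on the floor of the open reagent drawer together with the blue refill pack from the bench. Once they are all in, slide the drawer fully shut, and push the empty stainer's knob fully back in. Leave everything else on the bench where it is.

Things in the scene. Friction and masses are not known exactly. Their poses are not given: they have to be found in the camera images.
- stainer_deck (a point): middle of the deck of the slide stainer's cartridge dock (fixed): the deck is 20 mm above the bench, this point is in the middle one of three bays 78 mm apart along its y; -x points to the dock's front (robot side), z up. Seated cartridges stand on the deck, their own x along the dock's x. The stainer's white housing, 120 mm high, starts 80 mm behind this point
- dock_ledge (a point): top of the front white ledge, 45 mm in front of the deck's middle and 52 mm above the bench (32 mm above the deck). Ledges run along the front and the rear of the bays, from 28.5 to 45 mm either side of the middle; cartridges' noses catch under them, so pinch the tabs above the ledges' top
- keeper (a joint): travel of the red push-pull knob, m: 0 = fully in, 0.030 = fully out at its stop; friction about 4 N, stays where it is left. It carries a red comb whose three teeth reach over one end of each cartridge's base plate and clear it only when the knob is fully out
- knob_grip (a point): middle of the red round knob, 32 mm in diameter and 24 mm long, on a steel rod in front of the dock, axis 35 mm above the bench along the dock's x (pull along -x of this frame, push along +x). Free all round: it can be pinched across y from above
- cart1_grip (a point): stain cartridge, purple band. This point is midway between the tabs, 55 mm above its underside; own x = pinch axis, z = up. May be absent. Black base plate 48 (x) x 68 mm (y), white body 28 x 48 mm, 42 mm high. Two upright yellow tabs, 28 mm wide, rise to 70 mm; their outer faces are at x = -26 and +26 mm, 52 mm apart. About 0.17 kg
- cart2_grip (a point): stain cartridge, pink band, same as cart1. This point is midway between the tabs, 55 mm above its underside; own x = pinch axis, z = up. May be absent. Each tab is sprung outwards (2 N at rest, 5 N at full travel) and slides straight in by up to 6 mm: fully pinched they are 40 mm apart and the cartridge can be lifted and carried by them
- cart3_grip (a point): stain cartridge, teal band, same as cart1. This point is midway between the tabs, 55 mm above its underside; own x = pinch axis, z = up. May be absent. Each tab has a nose outside, 14 to 22 mm above the underside, 6 mm out, caught under the dock's ledge until the tabs are pinched at least 4 mm each
- pack_mid (a point): blue refill pack with a white band, a rigid upright carton 54 mm (own x) x 72 mm (own y) x 58 mm high, about 0.12 kg, loose on the bench; this point is its centre, 29 mm up
- unit_drawer0 (a joint): opening of the drawer of the low grey drawer unit, m: 0 = shut, 0.174 = fully open; friction about 1 N; it starts about 0.16 open
- drawer_floor (a point): middle of the front edge of the drawer's inner floor (22 mm above the bench), at the front panel's inner face; moves with the drawer; -x points the way it opens, z up. Inside it is 205 mm long (x), 312 mm wide (y), walls 70 mm high. The unit's body, 114 mm high, covers the rear: open from above only from x = 0 to x = opening - 6 mm. A standing cartridge clears the unit's top by 10 mm
- unit_drawer0_handle (a point): middle of the drawer's horizontal steel bar handle, 120 mm long along y, 76 mm above the bench, 35 mm in front of the white front panel, which is 15 mm thick with its top 103 mm above the bench; same axes as the drawer; push along +x to shut
- dropper: amber dropper bottle, 40 mm across, 85 mm tall (origin at its underside); leave alone
- mouse: black computer mouse, 58 x 100 mm, 30 mm high; leave alone
- stain_jar: glass jar, 64 mm across, 75 mm tall; leave alone
- pen_cup: grey cup, 72 mm across, 90 mm tall; leave alone
- wash_bottle: white bottle with red cap, 70 mm across, 170 mm tall; leave alone
There are look-alikes about, which are no part of the job. Leave any green or orange look-alike of the part that bears cart2_grip alone. Leave any orange look-alike of the part that bears cart1_grip alone.

How it is judged:
By the outcome, as a careful person would: the job done as asked, in the order asked, and still so for the second after the job is handed in, with the robot touching nothing.
Of cart1, cart2, cart3 only 2 to 3 are there at a start; the rules pass over those that are not, and their reading is None.
At some moment in a run one of pack may be knocked a few centimetres aside while the robot is not near it.
It also fails if it takes over 208 s, if anything falls off the work surface, if the arm or the gripper's body presses on something with over 40 N, if the wrist force passes 120 N, or if a joint passes its speed limit or range.

## Robot

A 6-joint arm with a two-finger parallel gripper is mounted at the origin on the work surface. World frame = base frame: x ahead of the robot, y to its left, z up, the work surface at z = 0. Lengths are in mm, angles in degrees, forces in N, time in s.
With the tool pointing down it reaches from about 300 to 850 mm from the base axis. Payload 4.2 kg.
Tool frame: the origin (TCP) lies between the finger pads; the fingertips stand 8 mm ahead of it and the grasp point (between the pads) lies 11 mm behind it; x points along the fingers, y is the direction in which the jaws open and shut, and the axes are right-handed (so a half turn about x gives the same grasp; the last joint's range is limited). The gripper opens to 91 mm and grips with 3 to 60 N. Pads are 32 mm wide; open, the fingers measure 118 mm over their backs; the gripper's body (76 mm by 178 mm) begins 60 mm behind the grasp point.
Start: joints at [-74.083, 18.312, 89.639, -0, 72.044, -1.146], TCP at [168.718, -549.706, 221.976] pointing down, gripper open.
Joint ranges: [-177.97, 177.97], [-48.28, 115.42], [12.27, 149.76], [-77.06, 257.06], [2.81, 150.46], [-146.56, 146.56]. Speed limits (degrees/s): [147.25, 147.25, 180, 180, 180, 180].

## Interface

Orientations are given as [roll, pitch, yaw] about the fixed x, y, z axes, in that order (R = Rz(yaw) Ry(pitch) Rx(roll)).
In Python, from workcell import env gives the robot as it stands.
- The arm moves only by the tool arm_command, never from a script. Its arguments are lists of equal length, an entry for each row: "slide": the shift along the tool's x, y, z in cm, a list of three; "turn": the turn, a rotation vector about the tool's x, y, z in rad, a list of three; "grip": the closure in counts, from 0 (fully open) to 255 (shut). A call has 1 to 20 rows; each row is the pose to reach, as a shift and turn from the pose commanded when the call began, along the tool's axes at that moment; what a row does not reach only later rows make up. A row lasts 1/12 s, in which the tool goes at most 41.7 mm and 7.16 degrees, less where a joint would pass 70% of its speed; a pose out of reach is approached as far as the arm can. A call with a gripper value outside its range is refused whole. The fingers move at their own pace and stop on an object; "newtons" is the grip in N (left out, the last holds). Time passes only in rows, so rows that repeat a pose let the fingers close. It gives the time, the measured TCP pose, the force and the opening at its end, in the units of the state.
- env.state(): the state, without advancing time (a new reading comes with each control period).
- env.grab_frame(name): name is "scene" or "top" or "wrist"; returns (picture, depth): 400x640x3 uint8, red, green, blue; 400x640 float32, mm along the optical axis (not along the pixel's ray), 0 where there is no reading.
- env.calibration(name): a dict with "K" (3x3 intrinsics, pixels), "k1" (the pictures are not rectified: a ray, as slopes to the right and down, at radius r is drawn at 1 + k1 r^2 times it, then the intrinsics apply), "camera_from_world" (4x4, takes a point from world to camera coordinates); the wrist camera has in their place "T_tool_cam" (4x4, takes a point from camera to tool coordinates, whose origin is the TCP and whose axes are the tool frame's). Camera axes: x right, y up, looking along -z (the intrinsics and any distortion apply to the point x, -y, -z); pixel columns grow to the right and rows downward; lengths in mm; the calibration is good to about 2 mm. A picture is of the moment at which its call begins: read the wrist's pose just before it. calibration takes no time and is no camera call.
- env.job_done(): hands the job in, once; it reports no verdict.
Trained networks look in the newest picture that a camera, given by its name, has taken for a name from the list of things; names that differ only in an ending like _2 or _b are one class to them, and where a whole thing is asked for, a point or a joint stands for the part that bears it (a point fixed in the world has none). Each returns a list of dicts, best first, with "p" (0 to 1); they miss things now and then, are a little off and sometimes report something else, mostly with a low value. They report only what shows in the picture. A call takes as long as a camera call. They do not tell look-alikes from the thing itself.
- env.search_frame(camera, label): "point" ([x, y, z] in mm, in world coordinates, good to about 4 mm: the middle of the surface that is visible of it).
The state is a dict: "time_s": time; "qpos": joint angles; "qvel": joint speeds; "effort": joint torques, N m; "ee_pos": TCP position; "ee_rot": TCP orientation; "force": force on the tool from outside, world axes, zero at the start; "torque": the same for the moment, N m; "gripper_width": finger opening in mm.
Only numpy, scipy, OpenCV 4.12 (cv2) and the standard library are available. Lean on these libraries where they do the work, as an engineer would, in place of code of your own. Each camera call takes 0.05 s, during which the arm holds its last target.

## Working session

There is one attempt and no reset: what is moved stays moved. The work goes in short steps, Python scripts to look and compute and a tool call to move; the robot and the scene stay as the last step left them, time stands still between calls to the robot, and variables do not carry over. Pictures are saved under pics/ and viewed, and the job is handed in when it is done.

Besides the shell and the picture viewer there is one more tool, called as a command line: name --argument value ..., lists and objects as JSON in quotes. arm_command: Moves the arm, as the interface text tells. Its arguments: {"type":"object","properties":{"slide":{"type":"array","items":{"type":"array","items":{"type":"number"}}},"turn":{"type":"array","items":{"type":"array","items":{"type":"number"}}},"grip":{"type":"array","items":{"type":"number"}},"newtons":{"type":"number"}},"required":["slide","turn","grip"]}

```bash
ls; mkdir -p pics
python3 - <<'E'
from workcell import env
import cv2
print(env.state())
for n in ("scene","top","wrist"):
    p,d=env.grab_frame(n); cv2.imwrite(f"pics/{n}0.png",cv2.cvtColor(p,cv2.COLOR_RGB2BGR))
    c=env.calibration(n); print(n,{k:(v.tolist() if hasattr(v,'tolist') else v) for k,v in c.items()})
E
```

```text
pics
{'time_s': 0.0, 'qpos': array([-7.40827884e+01,  1.83517933e+01,  8.97061808e+01, -1.13918629e-04,
        7.20426643e+01, -1.14468182e+00]), 'qvel': array([-0.06605088, -0.03067947, -0.07040115,  0.08814117,  0.03450232,
       -0.03985518]), 'effort': array([ 2.63132279e-03, -4.12456119e+01, -2.31973028e+01,  7.34082260e-02,
        4.57558560e-02, -1.63805580e-04]), 'ee_pos': array([ 168.58702202, -549.22471377,  221.12025914]), 'ee_rot': array([-91.08301991,  89.89936152, 105.97890876]), 'force': array([-0.53993695, -0.56910441, -0.08672734]), 'torque': array([-0.00652951,  0.03015982,  0.00703106]), 'gripper_width': 91.07125321178556}
scene {'K': [[394.8370124756663, 0.0, 327.067893039108], [0.0, 394.8370124756663, 205.95204256146667], [0.0, 0.0, 1.0]], 'k1': -0.021265665967760642, 'camera_from_world': [[0.41751646506019197, 0.908622075165125, 0.009269623846949569, -263.0825952446125], [-0.7802670698064365, 0.3532712815766052, 0.5161227580613946, 421.26528559403306], [0.465685839573547, -0.2227225317201773, 0.8564644608416834, -1532.9338716199215], [0.0, 0.0, 0.0, 1.0]]}
to
[... 212 characters left out ...]
 0.015192209318273009, -18.690451923273642], [0.9938313307464234, 0.025249697118595052, 0.10798953107691624, -601.0846774727943], [-0.10833021407858041, 0.012534223704378948, 0.9940359439948926, -1681.1286555900606], [0.0, 0.0, 0.0, 1.0]]}
wrist {'K': [[310.46874987144446, 0.0, 321.98125519082566], [0.0, 310.46874987144446, 201.63963488860674], [0.0, 0.0, 1.0]], 'k1': -0.054201346445764055, 'T_tool_cam': [[-0.0005816051265860389, 0.23828092712739096, -0.9711960983770406, -162.20869015168452], [0.9999992345781931, -0.0009220120655404463, -0.0008250677412641632, -0.1308148686306465], [-0.0010920524270408246, -0.9711958348659968, -0.23828020849502926, -67.39754453829386], [0.0, 0.0, 0.0, 1.0]]}
```

View pics/scene0.png

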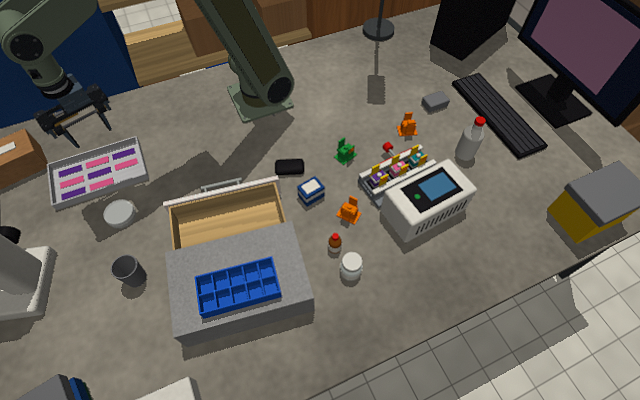

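View pics/top0.png

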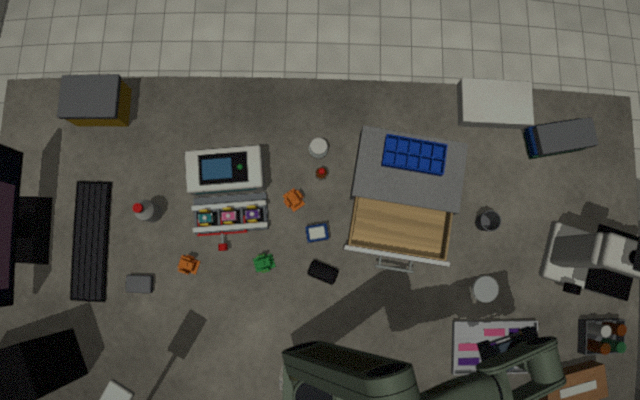

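View pics/wrist0.png

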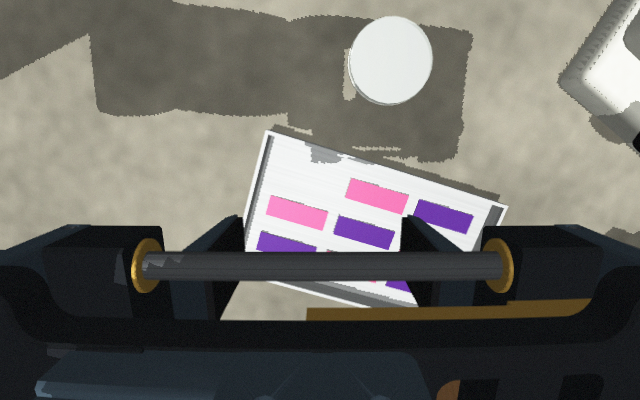

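The top view shows the dock at about (230,215) with three cartridges (teal at 206, pink at 229, purple at 252). The knob is at (223,245) and the pack at (317,233). The open drawer is at (400,225). The loose orange and green look-alikes are at (293,199), (188,264) and (263,262).

```bash
cat > h.py <<'E'
from workcell import env
import numpy as np, cv2
from scipy.spatial.transform import Rotation as R
def undist(cal,u,v):
    K=np.array(cal["K"]);k1=cal["k1"]
    x=(np.asarray(u,float)-K[0,2])/K[0,0];y=(np.asarray(v,float)-K[1,2])/K[1,1]
    a,b=x.copy() if hasattr(x,'copy') else x,y
    for _ in range(8):
        s=1+k1*(a*a+b*b);a,b=x/s,y/s
    return a,b
def T_tool(st):
    T=np.eye(4);T[:3,:3]=R.from_euler('xyz',st["ee_rot"],degrees=True).as_matrix();T[:3,3]=st["ee_pos"];return T
def world_from_cam(name,st=None):
    c=env.calibration(name)
    if name=="wrist": return c,T_tool(st)@np.array(c["T_tool_cam"])
    return c,np.linalg.inv(np.array(c["camera_from_world"]))
def pts(name,u,v,d,st=None):
    c,W=world_from_cam(name,st)
    a,b=undist(c,u,v); d=np.asarray(d,float)
    P=np.stack([a*d,-b*d,-d,np.ones_like(d)],-1)
    return (P@W.T)[...,:3]
def cloud(name,d,st=None):
    vv,uu=np.mgrid[0:d.shape[0],0:d.shape[1]]
    return pts(name,uu,vv,d,st)
def proj(name,p,st=None):
    c,W=world_from_cam(name,st); q=np.linalg.inv(W)@np.append(p,1)
    x,y=q[0]/-q[2],-q[1]/-q[2]; s=1+c["k1"]*(x*x+y*y); K=np.array(c["K"])
    return K[0,0]*x*s+K[0,2],K[1,1]*y*s+K[1,2]
def rayz(name,u,v,z,st=None):
    c,W=world_from_cam(name,st);a,b=undist(c,u,v)
    d=W[:3,:3]@np.array([a,-b,-1.]);o=W[:3,3]
    return o+d*(z-o[2])/d[2]
def move_to(pos,rot,st):
    """slide cm / turn rad from pose st (ee) to target"""
    Rm=T_tool(st)[:3,:3]
    return Rm.T@(np.array(pos)-st["ee_pos"])/10, R.from_matrix(Rm.T@rot).as_rotvec()
def down(yaw):  # tool x down, tool y along yaw deg in world
    y=np.array([np.cos(np.radians(yaw)),np.sin(np.radians(yaw)),0]);x=np.array([0,0,-1.])
    return np.stack([x,y,np.cross(x,y)],1)
E
python3 - <<'E'
from h import *
for cam in("top","scene"):
    p,d=env.grab_frame(cam); np.savez(f"{cam}0.npz",p=p,d=d)
    for l in ["cart1_grip","cart2_grip","cart3_grip","knob_grip","pack_mid","unit_drawer0_handle","stainer_deck","dock_ledge","drawer_floor","mouse","dropper"]:
        r=env.search_frame(cam,l)
        print(cam,l,[(np.round(x["point"]).tolist(),round(x["p"],2),np.round(proj(cam,x["point"])).tolist()) for x in r[:5]])
p=np.load("top0.npz")["p"]
cv2.imwrite("pics/c1.png",cv2.cvtColor(cv2.resize(p[140:280,170:360],None,fx=4,fy=4,interpolation=cv2.INTER_CUBIC),cv2.COLOR_RGB2BGR))
p=np.load("scene0.npz")["p"]
cv2.imwrite("pics/c2.png",cv2.cvtColor(cv2.resize(p[100:250,290:480],None,fx=4,fy=4,interpolation=cv2.INTER_CUBIC),cv2.COLOR_RGB2BGR))
E
```

```text
top cart1_grip [([608.0, 83.0, 37.0], 0.67, [293.0, 200.0]), ([556.0, 211.0, 64.0], 0.54, [253.0, 214.0])]
top cart2_grip [([394.0, 180.0, 36.0], 0.76, [262.0, 263.0]), ([382.0, 426.0, 41.0], 0.61, [188.0, 265.0]), ([548.0, 289.0, 59.0], 0.52, [230.0, 216.0])]
top cart3_grip [([540.0, 364.0, 64.0], 0.85, [207.0, 218.0]), ([779.0, 4.0, 74.0], 0.7, [318.0, 149.0])]
top knob_grip [([487.0, 316.0, 37.0], 0.66, [222.0, 235.0]), ([506.0, -277.0, 24.0], 0.6, [399.0, 233.0]), ([538.0, 363.0, 65.0], 0.49, [207.0, 218.0])]
top pack_mid [([505.0, 6.0, 56.0], 0.73, [315.0, 231.0])]
top unit_drawer0_handle [([508.0, -277.0, 22.0], 0.87, [398.0, 233.0])]
top stainer_deck [([646.0, 298.0, 120.0], 0.92, [225.0, 184.0]), ([505.0, -280.0, 21.0], 0.53, [399.0, 234.0]), ([778.0, 6.0, 78.0], 0.18, [317.0, 148.0])]
top dock_ledge [([647.0, 301.0, 119.0], 0.58, [225.0, 184.0])]
top drawer_floor [([504.0, -280.0, 21.0], 0.56, [399.0, 234.0]), ([487.0, 318.0, 36.0], 0.48, [222.0, 234.0]), ([558.0, 210.0, 64.0], 0.22, [253.0, 213.0])]
top mouse [([373.0, -24.0, 28.0], 0.64, [323.0, 271.0])]
top dropper []
sce
[... 462 characters left out ...]
]
scene knob_grip [([456.0, 310.0, 40.0], 0.47, [388.0, 149.0])]
scene pack_mid [([510.0, -1.0, 59.0], 0.95, [311.0, 189.0])]
scene unit_drawer0_handle [([702.0, 276.0, 119.0], 0.6, [422.0, 195.0]), ([461.0, -269.0, 23.0], 0.58, [227.0, 213.0]), ([556.0, 210.0, 61.0], 0.51, [377.0, 177.0])]
scene stainer_deck [([693.0, 274.0, 123.0], 0.8, [420.0, 192.0])]
scene dock_ledge [([701.0, 273.0, 118.0], 0.72, [421.0, 195.0])]
scene drawer_floor [([458.0, -269.0, 25.0], 0.56, [226.0, 212.0]), ([540.0, 361.0, 65.0], 0.54, [415.0, 157.0])]
scene mouse [([378.0, -22.0, 31.0], 0.7, [290.0, 166.0]), ([539.0, 363.0, 65.0], 0.24, [415.0, 157.0])]
scene dropper [([708.0, -15.0, 54.0], 0.76, [334.0, 243.0])]
```

View pics/c1.png

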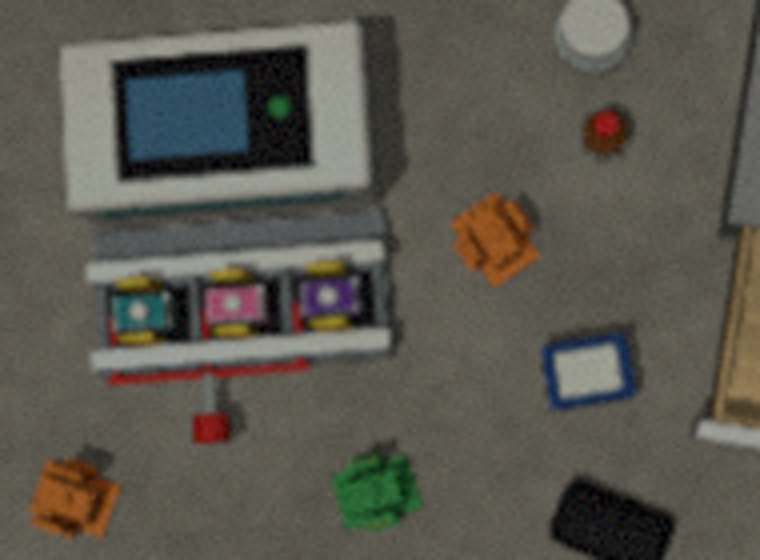

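View pics/c2.png

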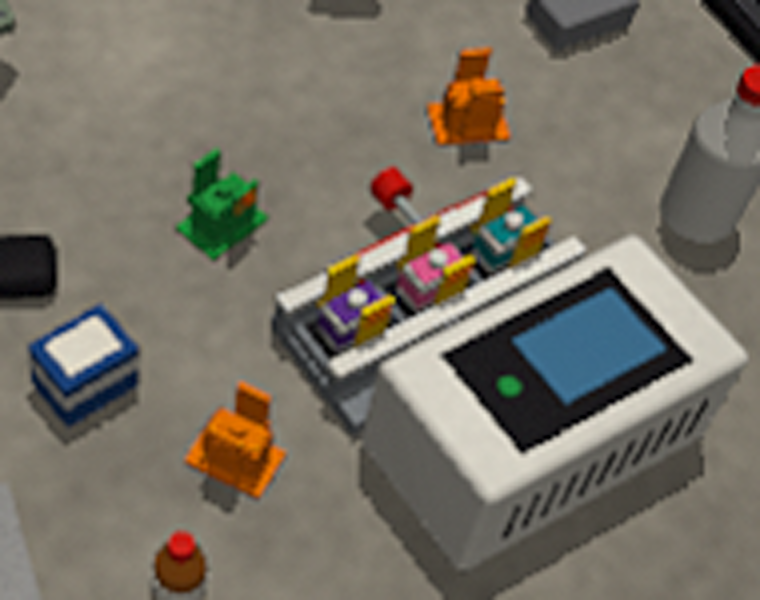

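The three seated cartridges with yellow tabs are purple (252,214), pink (229,216) and teal (206,218), and these are the ones to move. The loose ones, orange at (293,199), orange at (188,264) and green at (263,262), have no yellow tabs or coloured bands and aren't docked, so they are look-alikes. Next I measure the dock, drawer and pack geometry.

Run:
```python
from h import *
st=env.state()
print(np.round(T_tool(st),3))
z=np.load("top0.npz");p,d=z["p"].astype(int),z["d"]
C=cloud("top",d)
def fit(mask,name):
    q=C[mask&(d>0)]
    m=q.mean(0); 
    r=cv2.minAreaRect(q[:,:2].astype(np.float32))
    print(name,len(q),np.round(m,1),'rect',np.round(r[0],1),np.round(r[1],1),round(r[2],1))
X,Y,Z=C[...,0],C[...,1],C[...,2]
# white panel of drawer
bright=p.min(2)>140
fit((abs(Z-103)<12)&bright&(Y<-100)&(Y>-500)&(X<520)&(X>300),'panel')
fit((abs(Z-114)<8)&(Y<-100)&(Y>-500)&(X>480)&(X<800),'unit top')
fit((abs(Z-52)<7)&bright&(Y<420)&(Y>150)&(X<520)&(X>450),'front ledge')
fit((abs(Z-52)<7)&bright&(Y<420)&(Y>150)&(X<640)&(X>560),'rear ledge')
fit((abs(Z-120)<6)&(Y<420)&(Y>150)&(X<760)&(X>600),'housing')
fit((abs(Z-58)<7)&(Y<60)&(Y>-60)&(X<560)&(X>440),'pack')
red=(p[...,0]>110)&(p[...,1]<60)&(p[...,2]<60)
fit(red&(Y>250)&(Y<350)&(X<470),'knob')
fit(red&(Y>150)&(Y<420)&(X<530)&(X>470),'comb')
```

```text
[[ 0.00000e+00  2.93000e-01 -9.56000e-01  1.68706e+02]
 [-0.00000e+00 -9.56000e-01 -2.93000e-01 -5.49692e+02]
 [-1.00000e+00  0.00000e+00 -0.00000e+00  2.21970e+02]
 [ 0.00000e+00  0.00000e+00  0.00000e+00  1.00000e+00]]
panel 289 [ 430.3 -258.9  102.7] rect [ 429.6 -263.6] [330.1  10.4] 82.1
unit top 5443 [ 687.4 -299.   115.2] rect [ 708.1 -299.9] [358.1 230.2] 82.6
front ledge 182 [509.1 310.8  52.5] rect [511.2 294.5] [ 11.7 232.4] 6.1
rear ledge 156 [584.9 304.5  52.6] rect [584.3 298.5] [ 12. 243.] 6.1
housing 2315 [691.1 303.6 121.1] rect [695.3 305.4] [141.8 241.1] 5.2
pack 323 [502.3   1.4  58.9] rect [502.8   1.3] [54.2 71.5] 11.0
knob 35 [445.5 315.2  50.3] rect [444.7 314.8] [20.2 18.5] 5.2
comb 85 [492.9 320.4  33.9] rect [508.9 321.9] [ 39.4 166.1] 6.2
```

```bash
cat > m.py <<'E'
import sys
from h import *
st=env.state()
a=[float(v) for v in sys.argv[1:5]]
s,t=move_to(a[:3],down(a[3]),st)
print("at",np.round(st["ee_pos"],1),"slide",np.round(s,2),"turn",np.round(t,3),"t",round(st["time_s"],2),"w",round(st["gripper_width"],1))
E
python3 m.py 430 300 240 96
```

```text
at [ 168.7 -549.7  222. ] slide [ -1.81 -73.56 -49.91] turn [-2.949  0.    -0.   ] t 1.35 w 91.0
```

arm_command --slide '[[-1.8, -73.6, -49.9], [-1.8, -73.6, -49.9], [-1.8, -73.6, -49.9], [-1.8, -73.6, -49.9], [-1.8, -73.6, -49.9], [-1.8, -73.6, -49.9], [-1.8, -73.6, -49.9], [-1.8, -73.6, -49.9], [-1.8, -73.6, -49.9], [-1.8, -73.6, -49.9], [-1.8, -73.6, -49.9], [-1.8, -73.6, -49.9], [-1.8, -73.6, -49.9], [-1.8, -73.6, -49.9], [-1.8, -73.6, -49.9], [-1.8, -73.6, -49.9], [-1.8, -73.6, -49.9], [-1.8, -73.6, -49.9], [-1.8, -73.6, -49.9], [-1.8, -73.6, -49.9]]' --turn '[[-2.95, 0, 0], [-2.95, 0, 0], [-2.95, 0, 0], [-2.95, 0, 0], [-2.95, 0, 0], [-2.95, 0, 0], [-2.95, 0, 0], [-2.95, 0, 0], [-2.95, 0, 0], [-2.95, 0, 0], [-2.95, 0, 0], [-2.95, 0, 0], [-2.95, 0, 0], [-2.95, 0, 0], [-2.95, 0, 0], [-2.95, 0, 0], [-2.95, 0, 0], [-2.95, 0, 0], [-2.95, 0, 0], [-2.95, 0, 0]]' --grip '[0, 0, 0, 0, 0, 0, 0, 0, 0, 0, 0, 0, 0, 0, 0, 0, 0, 0, 0, 0]'

```text
time_s: 3.02
ee_pos: [413.4, 249.1, 239.0]
ee_rot: [18.1, 90.0, -1.2]
force: [1.4, -0.4, 0.5]
gripper_width: 91.0
```

```bash
python3 m.py 430 300 240 96
```

```text
at [413.4 249.1 239. ] slide [-0.1   5.35 -0.11] turn [-0.441  0.001 -0.   ] t 3.02 w 91.0
```

arm_command --slide '[[-0.1, 5.3, -0.1], [-0.1, 5.3, -0.1], [-0.1, 5.3, -0.1], [-0.1, 5.3, -0.1], [-0.1, 5.3, -0.1], [-0.1, 5.3, -0.1]]' --turn '[[-0.44, 0, 0], [-0.44, 0, 0], [-0.44, 0, 0], [-0.44, 0, 0], [-0.44, 0, 0], [-0.44, 0, 0]]' --grip '[0, 0, 0, 0, 0, 0]'

```text
time_s: 3.52
ee_pos: [430.2, 297.0, 239.7]
ee_rot: [-134.0, 90.0, -128.6]
force: [0.3, 0.7, 0.1]
gripper_width: 90.9
```

```bash
cat > look.py <<'E'
import sys
from h import *
tag=sys.argv[1]
st=env.state(); p,d=env.grab_frame("wrist"); np.savez(f"w_{tag}.npz",p=p,d=d,pos=st["ee_pos"],rot=st["ee_rot"])
cv2.imwrite(f"pics/w_{tag}.png",cv2.cvtColor(p,cv2.COLOR_RGB2BGR))
print(np.round(st["ee_pos"],1),np.round(st["ee_rot"],1))
for l in sys.argv[2:]:
    r=env.search_frame("wrist",l)
    print(l,[(np.round(x["point"]).tolist(),round(x["p"],2),np.round(proj("wrist",x["point"],st)).tolist()) for x in r[:4]])
E
python3 look.py a knob_grip cart1_grip cart2_grip cart3_grip
```

```text
[430.2 297.  239.7] [-134.    90.  -128.6]
knob_grip [([481.0, 316.0, 33.0], 0.56, [333.0, 223.0]), ([491.0, -103.0, 37.0], 0.43, [9.0, 201.0])]
cart1_grip [([493.0, -110.0, 37.0], 0.63, [4.0, 201.0])]
cart2_grip [([378.0, 425.0, 42.0], 0.87, [437.0, 149.0]), ([389.0, 185.0, 41.0], 0.86, [228.0, 139.0]), ([560.0, 296.0, 61.0], 0.71, [311.0, 290.0])]
cart3_grip [([555.0, 373.0, 62.0], 0.64, [374.0, 292.0])]
```

View pics/w_a.png

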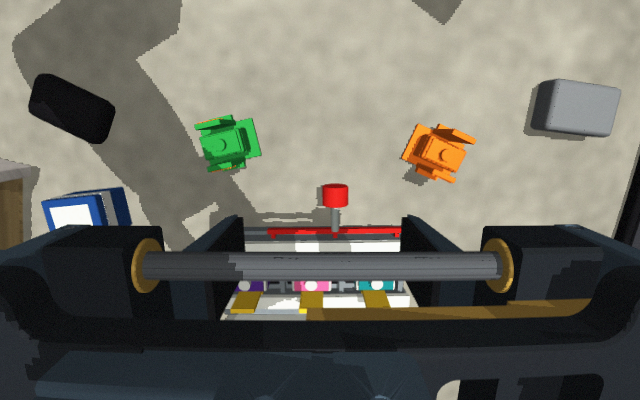

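The wrist view shows the red knob at (335,195), its rod, and the comb at (335,232). The purple, pink and teal cartridges are at (250,285), (312,285) and (376,285). The green (227,143) and orange (440,152) look-alikes are clear of them.

```bash
python3 - <<'E'
from h import *
z=np.load("w_a.npz");p,d=z["p"].astype(int),z["d"];st=dict(ee_pos=z["pos"],ee_rot=z["rot"])
C=cloud("wrist",d,st)
m=(p[...,0]>150)&(p[...,1]<60)&(p[...,2]<60)&(d>0)
vv,uu=np.mgrid[0:400,0:640]
k=m&(vv<212)
q=C[k];print(len(q),np.round(q.min(0)),np.round(q.max(0)),np.round(q.mean(0),1), np.round(np.percentile(q,[3,97],axis=0),1))
k=m&(vv>220)
q=C[k];print(len(q),np.round(np.percentile(q,[3,97],axis=0),1))
# edges of knob at rows
ex=np.array([.9943,.1063]);ey=np.array([-.1063,.9943])
q=C[m&(vv<212)];print(np.percentile(q[:,:2]@ex,[2,98]),np.percentile(q[:,:2]@ey,[2,50,98]))
# rod pixels
g=(vv>210)&(vv<224)&(uu>328)&(uu<345)&(d>0)&(C[...,2]>25)
q=C[g];print('rod',np.round(q.mean(0),1),(q[:,:2]@ey).mean())
E
python3 m.py 450 313 130 96
```

```text
455 [432. 300.  38.] [456. 330.  52.] [443.7 314.2  47.6] [[433.  301.2  39.8]
 [454.6 327.8  50.9]]
567 [[480.4 240.8  33.4]
 [499.9 397.6  36.3]]
[463.80706514 485.43961728] [251.92220585 264.69298604 279.4577296 ]
rod [471.8 316.5  36.4] 264.5559326380245
at [430.3 296.7 239.9] slide [10.99  1.43  2.12] turn [-0.01  0.   -0.  ] t 3.77 w 91.3
```

```bash
python3 m.py 443.7 313.8 24 96.1
```

```text
at [430.3 296.7 239.9] slide [21.59  1.57  1.5 ] turn [-0.011  0.    -0.   ] t 3.77 w 91.3
```

arm_command --slide '[[4, 1.6, 1.5], [8, 1.6, 1.5], [12, 1.6, 1.5], [16, 1.6, 1.5], [19, 1.6, 1.5], [21, 1.6, 1.5], [21.6, 1.6, 1.5], [21.6, 1.6, 1.5], [21.6, 1.6, 1.5], [21.6, 1.6, 1.5], [21.6, 1.6, 1.5], [21.6, 1.6, 1.5], [21.6, 1.6, 1.5], [21.6, 1.6, 1.5]]' --turn '[[-0.01, 0, 0], [-0.01, 0, 0], [-0.01, 0, 0], [-0.01, 0, 0], [-0.01, 0, 0], [-0.01, 0, 0], [-0.01, 0, 0], [-0.01, 0, 0], [-0.01, 0, 0], [-0.01, 0, 0], [-0.01, 0, 0], [-0.01, 0, 0], [-0.01, 0, 0], [-0.01, 0, 0]]' --grip '[0, 0, 0, 0, 0, 0, 0, 0, 255, 255, 255, 255, 255, 255]' --newtons 25

```text
time_s: 4.93
ee_pos: [443.9, 314.5, 24.4]
ee_rot: [25.1, 89.9, 31.2]
force: [0.5, 0.2, 0.2]
gripper_width: 54.1
```

arm_command --slide '[[0, 0, 0], [0, 0, 0], [0, 0, 0], [0, 0, 0], [0, 0, 0], [0, 0, 0], [0, 0, -0.5], [0, 0, -1], [0, 0, -1.5], [0, 0, -2], [0, 0, -2.5], [0, 0, -3], [0, 0, -3.1], [0, 0, -3.1]]' --turn '[[0, 0, 0], [0, 0, 0], [0, 0, 0], [0, 0, 0], [0, 0, 0], [0, 0, 0], [0, 0, 0], [0, 0, 0], [0, 0, 0], [0, 0, 0], [0, 0, 0], [0, 0, 0], [0, 0, 0], [0, 0, 0]]' --grip '[255, 255, 255, 255, 255, 255, 255, 255, 255, 255, 255, 255, 255, 255]'

```text
time_s: 6.1
ee_pos: [413.8, 310.7, 23.8]
ee_rot: [-13.8, 89.9, -7.7]
force: [4.2, -3.5, -1.7]
gripper_width: 31.4
```

arm_command --slide '[[0, 0, -0.2], [0, 0, -0.4], [0, 0, -0.5], [0, 0, -0.5]]' --turn '[[0, 0, 0], [0, 0, 0], [0, 0, 0], [0, 0, 0]]' --grip '[255, 255, 255, 255]'

```text
time_s: 6.43
ee_pos: [413.8, 310.8, 23.9]
ee_rot: [2.3, 89.3, 8.5]
force: [17.2, -6.3, -9.2]
gripper_width: 31.9
```

The stop is felt: 17 N with no further travel. I release and rise.

arm_command --slide '[[0, 0, 0.4], [0, 0, 0.4], [0, 0, 0.4], [0, 0, 0.4], [0, 0, 0.4], [0, 0, 0.4], [0, 0, 0.4], [-4, 0, 0.4], [-8, 0, 0], [-12, 0, 0], [-16, 0, 0], [-20, 0, 0], [-24, 0, 1], [-24, 0, 1]]' --turn '[[0, 0, 0], [0, 0, 0], [0, 0, 0], [0, 0, 0], [0, 0, 0], [0, 0, 0], [0, 0, 0], [0, 0, 0], [0, 0, 0], [0, 0, 0], [0, 0, 0], [0, 0, 0], [0, 0, 0], [0, 0, 0]]' --grip '[255, 0, 0, 0, 0, 0, 0, 0, 0, 0, 0, 0, 0, 0]'

```text
time_s: 7.6
ee_pos: [421.9, 314.2, 272.4]
ee_rot: [28.0, 89.0, 34.1]
force: [1.3, 1.5, 0.9]
gripper_width: 91.4
```

Run:
```python
from h import *
p,d=env.grab_frame("scene")
cv2.imwrite("pics/s1.png",cv2.cvtColor(p,cv2.COLOR_RGB2BGR))
st=env.state();p,d=env.grab_frame("wrist");p=p.astype(int)
cv2.imwrite("pics/w1.png",cv2.cvtColor(p.astype(np.uint8),cv2.COLOR_RGB2BGR))
C=cloud("wrist",d,st)
m=(p[...,0]>150)&(p[...,1]<60)&(p[...,2]<60)&(d>0)
vv,uu=np.mgrid[0:400,0:640]
ex=np.array([.9943,.1063]);ey=np.array([-.1063,.9943])
q=C[m&(C[...,0]<460)];print(len(q),np.percentile(q[:,:2]@ex,[2,98]),np.percentile(q[:,:2]@ey,[2,50,98]))
print(st["ee_pos"])
```

```text
668 [434.16181244 494.50369154] [251.67023671 272.92701065 344.81477355]
[420.00492166 313.10034393 268.43986739]
```

View pics/w1.png

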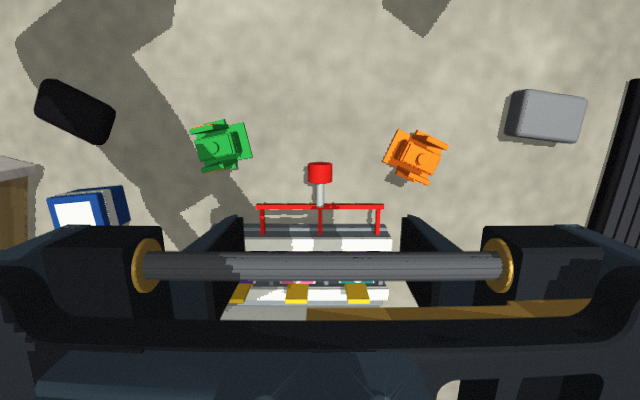

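```bash
python3 m.py 560 165 250 6.1
```

```text
at [418.4 312.  265.4] slide [  1.55 -16.12  12.52] turn [ 1.57e+00  1.00e-03 -4.00e-03] t 7.7 w 91.2
```

arm_command --slide '[[1.5, -16, 12.5], [1.5, -16, 12.5], [1.5, -16, 12.5], [1.5, -16, 12.5], [1.5, -16, 12.5], [1.5, -16, 12.5], [1.5, -16, 12.5], [1.5, -16, 12.5], [1.5, -16, 12.5], [1.5, -16, 12.5], [1.5, -16, 12.5], [1.5, -16, 12.5], [1.5, -16, 12.5], [1.5, -16, 12.5], [1.5, -16, 12.5]]' --turn '[[1.57, 0, 0], [1.57, 0, 0], [1.57, 0, 0], [1.57, 0, 0], [1.57, 0, 0], [1.57, 0, 0], [1.57, 0, 0], [1.57, 0, 0], [1.57, 0, 0], [1.57, 0, 0], [1.57, 0, 0], [1.57, 0, 0], [1.57, 0, 0], [1.57, 0, 0], [1.57, 0, 0]]' --grip '[0, 0, 0, 0, 0, 0, 0, 0, 0, 0, 0, 0, 0, 0, 0]'

```text
time_s: 8.95
ee_pos: [558.1, 165.6, 247.0]
ee_rot: [-80.2, 89.8, -164.0]
force: [-0.1, 0.3, 0.0]
gripper_width: 90.8
```

```bash
python3 look.py b cart1_grip cart2_grip cart3_grip
python3 - <<'E'
from h import *
z=np.load("w_b.npz");p,d=z["p"].astype(int),z["d"];st=dict(ee_pos=z["pos"],ee_rot=z["rot"])
C=cloud("wrist",d,st)
r,g,b=p[...,0],p[...,1],p[...,2]
m=((r>150)&(g>110)&(b<90)&(d>0)&(C[...,2]>84)&(C[...,2]<97)).astype(np.uint8)
n,lab,stt,c=cv2.connectedComponentsWithStats(m)
for i in range(1,n):
    if stt[i,4]>15:
        q=C[lab==i]; print(stt[i].tolist(),np.round(np.median(q,0),1),np.round(q.min(0)),np.round(q.max(0)))
E
```

```text
[558.1 165.6 247. ] [ -80.2   89.8 -164. ]
cart1_grip [([555.0, 219.0, 62.0], 0.71, [324.0, 138.0]), ([608.0, 104.0, 33.0], 0.66, [355.0, 233.0]), ([542.0, 347.0, 28.0], 0.47, [325.0, 21.0])]
cart2_grip [([402.0, 179.0, 43.0], 0.9, [192.0, 157.0]), ([545.0, 286.0, 57.0], 0.68, [322.0, 73.0])]
cart3_grip []
[298, 44, 7, 31, 204] [524.1 292.3  89.2] [520. 279.  85.] [528. 306.  91.]
[346, 45, 8, 30, 198] [570.3 296.3  89.2] [566. 284.  84.] [575. 310.  91.]
[299, 128, 7, 28, 177] [532.7 214.   89.2] [528. 200.  84.] [537. 228.  91.]
[344, 128, 7, 28, 170] [578.2 218.2  89.3] [574. 205.  84.] [583. 233.  91.]
```

View pics/w_b.png

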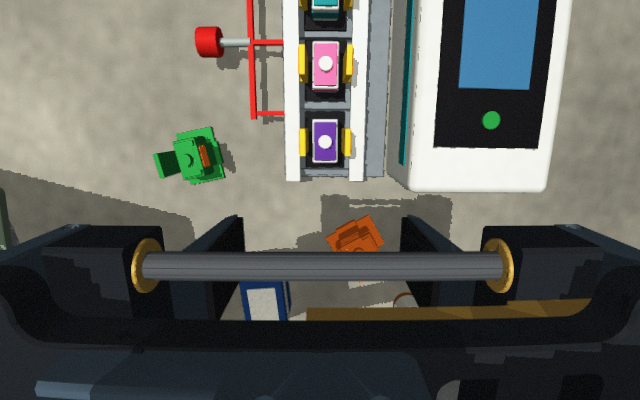

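The cartridges sit at y≈216 (purple) and y≈294 (pink), tab tops at 89 mm. The comb at (265,42) and (265,113) is withdrawn. Now I grasp purple.

```bash
python3 m.py 555.4 215.5 66 6.1
```

```text
at [558.8 165.7 248.2] slide [18.22  0.22 -4.99] turn [0.002 0.    0.001] t 9.15 w 91.5
```

arm_command --slide '[[2, 0.2, -4.2], [4, 0.2, -5], [8, 0.2, -5], [12, 0.2, -5], [15, 0.2, -5], [17, 0.2, -5], [18, 0.2, -5], [18.2, 0.2, -5], [18.2, 0.2, -5], [18.2, 0.2, -5], [18.2, 0.2, -5], [18.2, 0.2, -5], [18.2, 0.2, -5], [18.2, 0.2, -5], [18.2, 0.2, -5], [18.2, 0.2, -5], [18.2, 0.2, -5]]' --turn '[[0, 0, 0], [0, 0, 0], [0, 0, 0], [0, 0, 0], [0, 0, 0], [0, 0, 0], [0, 0, 0], [0, 0, 0], [0, 0, 0], [0, 0, 0], [0, 0, 0], [0, 0, 0], [0, 0, 0], [0, 0, 0], [0, 0, 0], [0, 0, 0], [0, 0, 0]]' --grip '[0, 0, 0, 0, 0, 0, 0, 0, 255, 255, 255, 255, 255, 255, 255, 255, 255]' --newtons 25

```text
time_s: 10.57
ee_pos: [555.1, 215.6, 67.8]
ee_rot: [-88.5, 89.9, -172.3]
force: [-3.2, -0.5, 6.9]
gripper_width: 37.5
```

arm_command --slide '[[0, 0, 0], [0, 0, 0]]' --turn '[[0, 0, 0], [0, 0, 0]]' --grip '[255, 255]'

```text
time_s: 10.73
ee_pos: [555.1, 215.6, 67.7]
ee_rot: [-87.9, 89.9, -171.8]
force: [-3.2, 0.1, 7.4]
gripper_width: 37.9
```

```bash
python3 look.py c
python3 - <<'E'
from h import *
p,d=env.grab_frame("scene")
cv2.imwrite("pics/s2.png",cv2.cvtColor(cv2.resize(p[100:250,290:480],None,fx=4,fy=4,interpolation=cv2.INTER_CUBIC),cv2.COLOR_RGB2BGR))
E
```

```text
[555.1 215.6  67.7] [ -87.9   89.9 -171.8]
```

View pics/w_c.png

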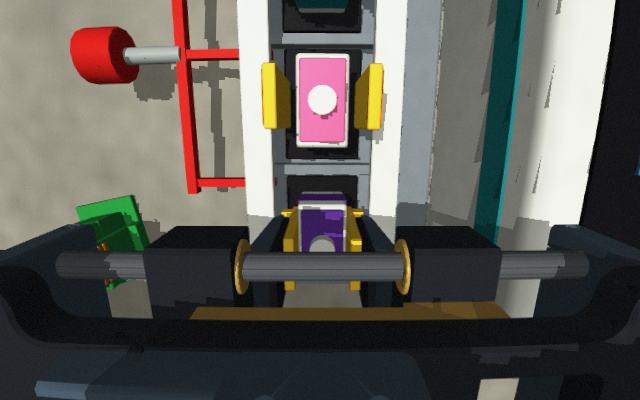

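View pics/s2.png

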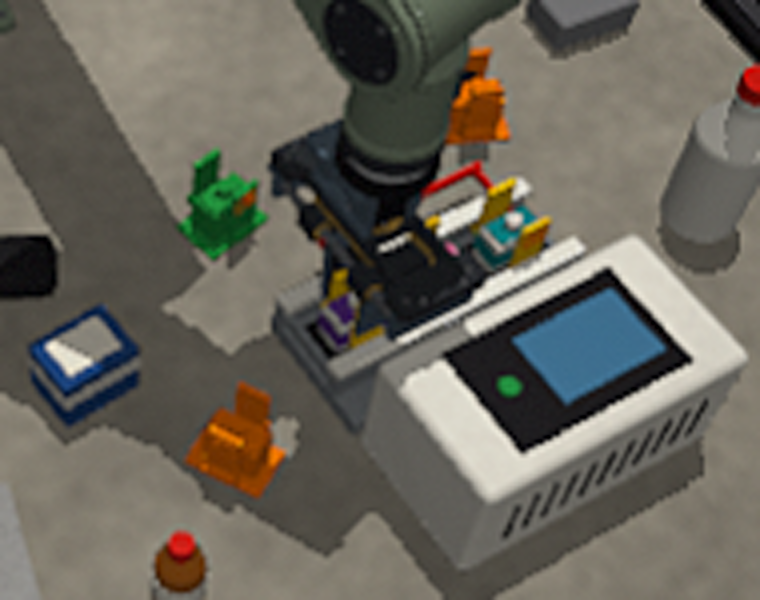

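The tabs are pinched between the fingers and the band shows centred. I lift gently.

arm_command --slide '[[-0.5, 0, 0], [-1.2, 0, 0], [-2, 0, 0], [-3, 0, 0], [-5, 0, 0], [-8, 0, 0], [-12, 0, 0], [-15, 0, 0], [-15, 0, 0]]' --turn '[[0, 0, 0], [0, 0, 0], [0, 0, 0], [0, 0, 0], [0, 0, 0], [0, 0, 0], [0, 0, 0], [0, 0, 0], [0, 0, 0]]' --grip '[255, 255, 255, 255, 255, 255, 255, 255, 255]'

```text
time_s: 11.58
ee_pos: [559.4, 217.0, 225.2]
ee_rot: [103.8, 89.1, 19.9]
force: [0.8, -0.0, -1.6]
gripper_width: 37.6
```

```bash
python3 look.py d
python3 - <<'E'
from h import *
p,d=env.grab_frame("scene")
cv2.imwrite("pics/s3.png",cv2.cvtColor(cv2.resize(p[70:250,290:480],None,fx=3,fy=3,interpolation=cv2.INTER_CUBIC),cv2.COLOR_RGB2BGR))
E
python3 m.py 495 -390 220 -7.7
```

```text
[559.4 217.  225.2] [103.8  89.1  19.9]
at [556.3 215.8 218.7] slide [ -0.22 -12.56  59.58] turn [ 0.241 -0.001 -0.004] t 11.68 w 37.6
```

View pics/w_d.png

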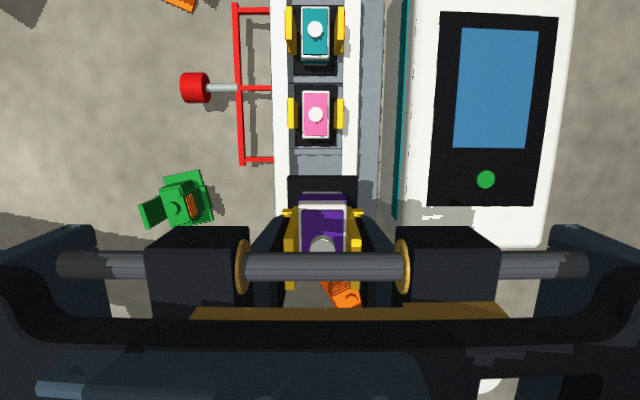

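View pics/s3.png

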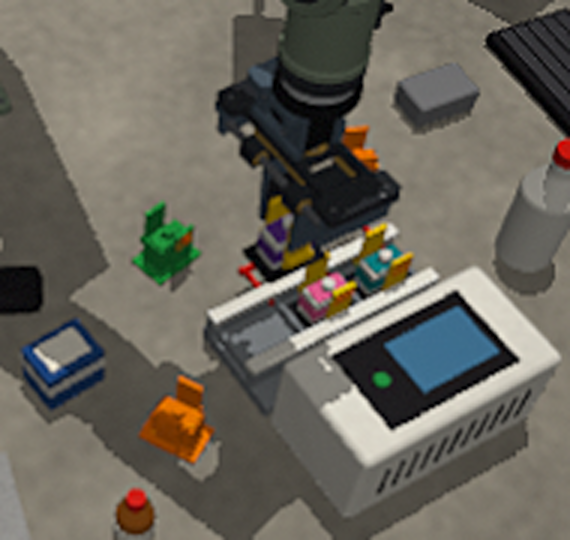

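arm_command --slide '[[-0.2, -12.6, 59.6], [-0.2, -12.6, 59.6], [-0.2, -12.6, 59.6], [-0.2, -12.6, 59.6], [-0.2, -12.6, 59.6], [-0.2, -12.6, 59.6], [-0.2, -12.6, 59.6], [-0.2, -12.6, 59.6], [-0.2, -12.6, 59.6], [-0.2, -12.6, 59.6], [-0.2, -12.6, 59.6], [-0.2, -12.6, 59.6], [-0.2, -12.6, 59.6], [-0.2, -12.6, 59.6], [-0.2, -12.6, 59.6], [-0.2, -12.6, 59.6], [-0.2, -12.6, 59.6], [-0.2, -12.6, 59.6]]' --turn '[[0.24, 0, 0], [0.24, 0, 0], [0.24, 0, 0], [0.24, 0, 0], [0.24, 0, 0], [0.24, 0, 0], [0.24, 0, 0], [0.24, 0, 0], [0.24, 0, 0], [0.24, 0, 0], [0.24, 0, 0], [0.24, 0, 0], [0.24, 0, 0], [0.24, 0, 0], [0.24, 0, 0], [0.24, 0, 0], [0.24, 0, 0], [0.24, 0, 0]]' --grip '[255, 255, 255, 255, 255, 255, 255, 255, 255, 255, 255, 255, 255, 255, 255, 255, 255, 255]'

```text
time_s: 13.18
ee_pos: [493.4, -389.3, 217.1]
ee_rot: [-130.6, 89.8, 131.8]
force: [-0.4, 0.1, -2.0]
gripper_width: 37.5
```

```bash
python3 look.py e; python3 m.py 495 -390 220 -7.7
```

```text
[ 493.4 -389.3  217.1] [-130.6   89.8  131.8]
at [ 493.7 -388.9  217.7] slide [-0.23  0.14  0.09] turn [ 0.002 -0.002  0.002] t 13.23 w 37.7
```

View pics/w_e.png

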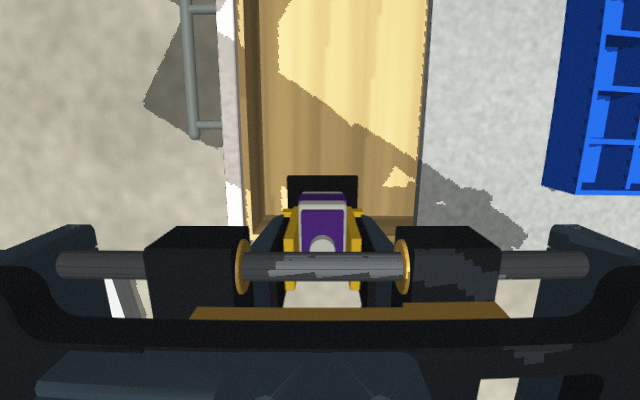

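The drawer shows with its front panel at left (230), the unit body at right (425) and the side wall at row 225. I fit it from depth.

```bash
cat > fitd.py <<'E'
import sys
from h import *
z=np.load(f"w_{sys.argv[1]}.npz");p,d=z["p"].astype(int),z["d"];st=dict(ee_pos=z["pos"],ee_rot=z["rot"])
C=cloud("wrist",d,st);vv,uu=np.mgrid[0:400,0:640]
ok=(d>0)&(vv<225)
yaw=np.radians(-7.7);ex=np.array([np.cos(yaw),np.sin(yaw)]);ey=np.array([-np.sin(yaw),np.cos(yaw)])
def line(m,n):
    q=C[m]; x=q[:,:2]@ex;y=q[:,:2]@ey
    print(n,len(q),'x',np.round(np.percentile(x,[2,50,98]),1),'y',np.round(np.percentile(y,[2,50,98]),1),'z',np.round(np.median(q[:,2]),1))
    return x,y
X=C[...,:2]@ex;Y=C[...,:2]@ey;Z=C[...,2]
D=np.array([437,-264.]);print('D0',D@ex,D@ey)
x,y=line(ok&(abs(Z-103)<5)&(X<500)&(uu<260),'panel top'); print('slope deg',np.degrees(np.polyfit(y,x,1)[0]))
x,y=line(ok&(abs(Z-114)<5)&(X>560)&(uu<470),'unit top')
x,y=line(ok&(abs(Z-22)<5)&(X>440)&(X<640),'floor')
for n in range(20,225,30):
    r=ok[n]&(abs(Z[n]-22)<5)&(X[n]>430)&(X[n]<640)
    r2=ok[n]&(abs(Z[n]-114)<5)&(X[n]>500)
    if r.any(): print(n,'floor x',np.round([X[n][r].min(),X[n][r].max()],1),'unit front',np.round(X[n][r2].min(),1) if r2.any() else None, 'y',np.round(Y[n][r].mean()))
x,y=line(ok&(abs(Z-92)<6)&(X>440)&(X<560)&(Y<-250),'side wall top')
E
python3 fitd.py e
```

```text
D0 468.4320112258126 -203.06760169692316
panel top 3837 x [452.9 460.5 467.4] y [-338.6 -238.  -153.9] z 100.7
slope deg 0.3155605320656459
unit top 10366 x [627.  645.2 669.1] y [-335.1 -248.1 -158.3] z 113.5
floor 29409 x [475.6 559.6 637. ] y [-345.9 -218.1 -125.7] z 21.4
20 floor x [474.1 639.3] unit front 627.5 y -142.0
50 floor x [473.4 639.1] unit front 626.9 y -172.0
80 floor x [473.1 639.4] unit front 627.1 y -203.0
110 floor x [473.7 639. ] unit front 626.5 y -235.0
140 floor x [473.5 639.1] unit front 627.3 y -268.0
170 floor x [473.4 639. ] unit front 627.0 y -302.0
200 floor x [473.5 639.9] unit front 626.9 y -338.0
side wall top 977 x [466.8 469.8 473.4] y [-343.9 -295.7 -252.1] z 91.4
```

Run:
```python
from h import *
z=np.load("w_e.npz");p,d=z["p"].astype(int),z["d"];st=dict(ee_pos=z["pos"],ee_rot=z["rot"])
C=cloud("wrist",d,st)
yaw=np.radians(-7.7);ex=np.array([np.cos(yaw),np.sin(yaw)]);ey=np.array([-np.sin(yaw),np.cos(yaw)])
for u in (375,385,395,405):
    for v in range(206,250,3):
        c=C[v,u];print(u,v,p[v,u],np.round([c[:2]@ex,c[:2]@ey,c[2]],1)) if d[v,u]>0 and c[2]<130 else 0
v=np.asarray(cv2.imread("pics/w_e.png"))[150:300,200:440]
cv2.imwrite("pics/w_e2.png",cv2.resize(v,None,fx=3,fy=3))
```

```text
375 206 [169 142  91] [ 604.5 -345.1   22.1]
375 209 [167 141  90] [ 604.6 -348.7   22.3]
375 212 [170 143  94] [ 604.8 -352.5   22.2]
375 215 [159 133  88] [ 604.9 -356.2   22.2]
375 218 [103  86  56] [ 603.3 -357.    32.1]
375 221 [82 70 49] [ 601.3 -356.7   44.7]
385 206 [180 151 100] [ 616.2 -344.8   23.2]
385 209 [178 147  99] [ 616.5 -348.6   22.7]
385 212 [177 148  96] [ 616.6 -352.2   22.9]
385 215 [163 138  91] [ 617.1 -356.3   21.7]
385 218 [104  85  56] [ 614.9 -356.8   32.7]
385 221 [92 78 53] [ 612.7 -356.8   44.4]
385 224 [95 81 52] [ 610.5 -356.9   55.3]
385 227 [106  88  58] [ 608.8 -357.3   64.4]
385 230 [106  89  59] [ 606.3 -356.5   76.6]
395 206 [161 137  89] [ 628.2 -344.8   23. ]
395 209 [158 133  85] [ 628.6 -348.7   22.3]
395 212 [159 134  85] [ 628.9 -352.5   22. ]
395 215 [162 137  88] [ 629.1 -356.3   21.9]
395 218 [103  88  57] [ 627.2 -357.4   30.5]
395 221 [94 79 54] [ 624.4 -357.3   42.8]
395 224 [93 80 50] [ 621.4 -356.6   56. ]
395 227 [88 77 52] [ 619.1 -356.7   66.2]
405 206 [155 129  86] [ 640.6 -345.2   21.4]
405 209 [153 129  86] [ 640.7 -348.8   21.7]
405 212 [151 127  82] [ 641.1 -352.7   21.3]
405 215 [153 128  84] [ 641.2 -356.2   22. ]
405 218 [98 83 54] [ 639.  -357.3   30.8]
405 221 [90 76 52] [ 635.7 -357.1   43.4]
405 224 [96 81 53] [ 632.5 -356.7   55.8]
```

View pics/w_e2.png

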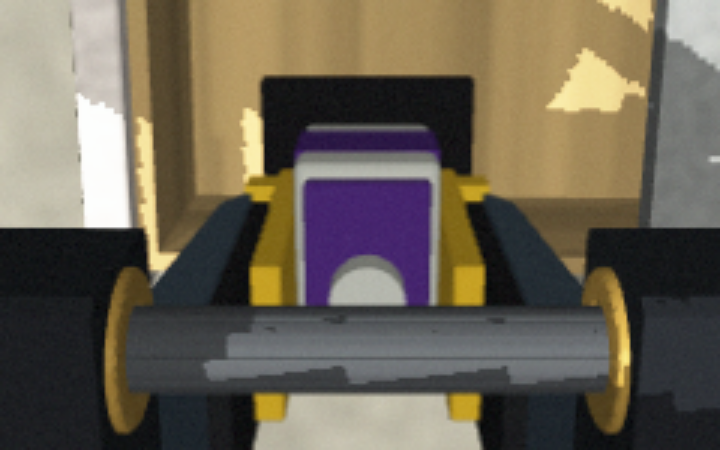

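```bash
python3 - <<'E'
from h import *
z=np.load("w_e.npz");p,d=z["p"].astype(int),z["d"];st=dict(ee_pos=z["pos"],ee_rot=z["rot"])
C=cloud("wrist",d,st);T=np.linalg.inv(T_tool(st))
for v in range(172,200,2):
    c=C[v,322];print(v,p[v,322],d[v,322],np.round(T[:3,:3]@c+T[:3,3],1))
m=(p.max(2)<45)
for v in (180,185): 
    us=[u for u in range(270,380) if m[v,u]]; print(us[0],us[-1],[np.round(T[:3,:3]@C[v,u]+T[:3,3],1) for u in (us[0]+1,us[-1]-1)])
E
for y in -318; do python3 - <<E
import numpy as np
a=np.radians(-7.7);ex=np.array([np.cos(a),np.sin(a)]);ey=np.array([-np.sin(a),np.cos(a)])
for y in(-318,-242,-166,-87): print(547*ex+y*ey)
E
done; python3 m.py 499.5 -388.4 120 -7.7
```

```text
172 [171 146  96] 359.48752 [195.    0.8 -14.6]
174 [172 147  96] 361.77942 [196.8   0.8 -12. ]
176 [20 14 16] 207.8205 [ 43.7   0.6 -34.2]
178 [27 23 27] 208.3166 [ 43.8   0.6 -32.8]
180 [19 19 22] 207.55081 [ 42.8   0.6 -31.7]
182 [20 22 23] 207.5945 [ 42.5   0.6 -30.4]
184 [22 22 23] 208.96756 [ 43.5   0.6 -28.8]
186 [21 19 21] 209.04424 [ 43.3   0.6 -27.5]
188 [20 20 23] 209.4631 [ 43.4   0.6 -26.1]
190 [20 19 20] 208.65271 [ 42.2   0.6 -25. ]
192 [109 110 106] 204.77261 [ 38.1   0.6 -24.5]
194 [47 33 73] 198.27634 [ 31.5   0.6 -24.6]
196 [41 22 67] 192.31505 [ 25.3   0.6 -24.7]
198 [43 24 69] 186.93005 [ 19.8   0.5 -24.7]
287 356 [array([ 43.7, -22.3, -31.5]), array([ 43.1,  22.7, -31.6])]
288 356 [array([ 44.2, -21.7, -28. ]), array([ 43.4,  22.8, -28.2])]
[ 499.46020328 -388.42310093]
[ 509.64315337 -313.10837775]
[ 519.82610346 -237.79365458]
[ 530.41101211 -159.5059818 ]
at [ 493.7 -388.9  217.7] slide [ 9.77  0.59 -0.11] turn [ 0.002 -0.002  0.002] t 13.23 w 37.7
```

arm_command --slide '[[3, 0.6, -0.1], [6, 0.6, -0.1], [9, 0.6, -0.1], [11.5, 0.6, -0.1], [13, 0.6, -0.1], [14, 0.6, -0.1], [14.5, 0.6, -0.1], [14.8, 0.6, -0.1], [14.9, 0.6, -0.1], [14.9, 0.6, -0.1], [14.9, 0.6, -0.1]]' --turn '[[0, 0, 0], [0, 0, 0], [0, 0, 0], [0, 0, 0], [0, 0, 0], [0, 0, 0], [0, 0, 0], [0, 0, 0], [0, 0, 0], [0, 0, 0], [0, 0, 0]]' --grip '[255, 255, 255, 255, 255, 255, 255, 255, 255, 255, 255]'

```text
time_s: 14.15
ee_pos: [500.7, -390.5, 71.0]
ee_rot: [58.5, 89.9, -39.1]
force: [0.1, 0.3, -2.8]
gripper_width: 37.3
```

arm_command --slide '[[0.1, 0, -0.2], [0.2, 0, -0.2], [0.3, 0, -0.2], [0.3, 0, -0.2]]' --turn '[[0, 0, 0], [0, 0, 0], [0, 0, 0], [0, 0, 0]]' --grip '[255, 255, 255, 255]'

```text
time_s: 14.48
ee_pos: [501.8, -388.8, 69.7]
ee_rot: [66.3, 89.7, -31.3]
force: [-1.3, 2.5, 8.4]
gripper_width: 38.0
```

arm_command --slide '[[-0.1, 0, 0], [-0.1, 0, 0], [-0.1, 0, 0], [-0.1, 0, 0], [-0.1, 0, 0], [-0.1, 0, 0], [-2, 0, 0], [-5, 0, 0], [-9, 0, 0], [-13, 0, 0], [-16, 0, 0], [-16, 0, 0]]' --turn '[[0, 0, 0], [0, 0, 0], [0, 0, 0], [0, 0, 0], [0, 0, 0], [0, 0, 0], [0, 0, 0], [0, 0, 0], [0, 0, 0], [0, 0, 0], [0, 0, 0], [0, 0, 0]]' --grip '[120, 60, 0, 0, 0, 0, 0, 0, 0, 0, 0, 0]'

```text
time_s: 15.48
ee_pos: [503.0, -390.3, 234.4]
ee_rot: [58.6, 89.2, -39.1]
force: [0.3, -0.8, 0.6]
gripper_width: 91.1
```

```bash
python3 look.py f; python3 m.py 554 205 240 6.1; python3 m.py 545 294 66 6.1;python3 - <<'E'
from h import *
p,d=env.grab_frame("scene")
cv2.imwrite("pics/s4.png",cv2.cvtColor(cv2.resize(p[100:330,130:480],None,fx=2,fy=2,interpolation=cv2.INTER_CUBIC),cv2.COLOR_RGB2BGR))
E
```

```text
[ 503.  -390.3  234.4] [ 58.6  89.2 -39.1]
at [ 501.9 -389.4  230.8] slide [ -1.19  -2.71 -59.6 ] turn [-0.24   0.005 -0.006] t 15.53 w 91.3
at [ 501.9 -389.4  230.8] slide [ 16.16  -4.9  -68.38] turn [-0.24   0.005 -0.006] t 15.53 w 91.3
```

View pics/w_f.png

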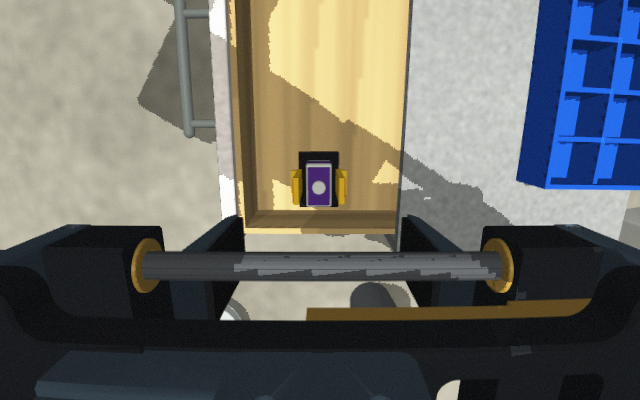

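View pics/s4.png

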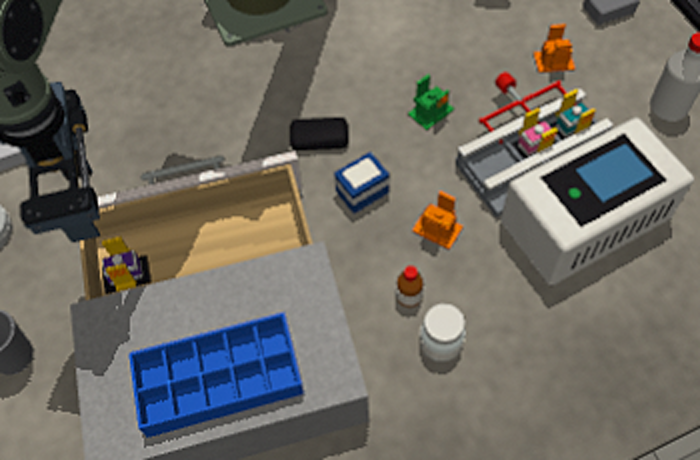

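Purple stands upright in the drawer at wrist (318,185). Pink is next.

```bash
python3 m.py 547.2 294 180 6.1
```

```text
at [ 500.7 -388.5  228. ] slide [  4.69  -4.46 -68.27] turn [-0.24   0.002 -0.002] t 15.58 w 91.0
```

arm_command --slide '[[0, -4.7, -68.4], [0, -4.7, -68.4], [0, -4.7, -68.4], [0, -4.7, -68.4], [0, -4.7, -68.4], [0, -4.7, -68.4], [0, -4.7, -68.4], [0, -4.7, -68.4], [0, -4.7, -68.4], [0, -4.7, -68.4], [0, -4.7, -68.4], [0, -4.7, -68.4], [0, -4.7, -68.4], [0, -4.7, -68.4], [0, -4.7, -68.4], [0, -4.7, -68.4], [0, -4.7, -68.4], [0, -4.7, -68.4], [0, -4.7, -68.4], [0, -4.7, -68.4]]' --turn '[[-0.24, 0, 0], [-0.24, 0, 0], [-0.24, 0, 0], [-0.24, 0, 0], [-0.24, 0, 0], [-0.24, 0, 0], [-0.24, 0, 0], [-0.24, 0, 0], [-0.24, 0, 0], [-0.24, 0, 0], [-0.24, 0, 0], [-0.24, 0, 0], [-0.24, 0, 0], [-0.24, 0, 0], [-0.24, 0, 0], [-0.24, 0, 0], [-0.24, 0, 0], [-0.24, 0, 0], [-0.24, 0, 0], [-0.24, 0, 0]]' --grip '[0, 0, 0, 0, 0, 0, 0, 0, 0, 0, 0, 0, 0, 0, 0, 0, 0, 0, 0, 0]'

```text
time_s: 17.25
ee_pos: [543.8, 294.7, 225.1]
ee_rot: [-56.4, 89.8, -140.3]
force: [-1.0, -0.2, -0.4]
gripper_width: 90.9
```

```bash
python3 m.py 547.2 294 66 6.1; python3 look.py g
```

```text
at [543.8 294.7 225.1] slide [15.91  0.38  0.07] turn [0.    0.002 0.003] t 17.25 w 90.9
[543.8 294.7 225.1] [ -56.4   89.8 -140.3]
```

View pics/w_g.png

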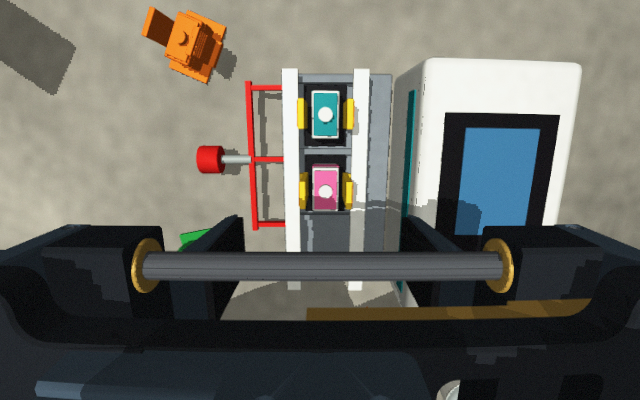

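```bash
cat > tabs.py <<'E'
import sys
from h import *
z=np.load(f"w_{sys.argv[1]}.npz");p,d=z["p"].astype(int),z["d"];st=dict(ee_pos=z["pos"],ee_rot=z["rot"])
C=cloud("wrist",d,st)
r,g,b=p[...,0],p[...,1],p[...,2]
m=((r>150)&(g>110)&(b<90)&(d>0)&(C[...,2]>84)&(C[...,2]<97)).astype(np.uint8)
n,lab,stt,c=cv2.connectedComponentsWithStats(m)
for i in range(1,n):
    if stt[i,4]>15:
        q=C[lab==i]; print(stt[i].tolist(),np.round((q.min(0)+q.max(0))/2,1),np.round(np.median(q,0),1))
E
python3 tabs.py g
```

```text
[297, 98, 7, 31, 209] [515.4 370.1  87.8] [515.6 370.3  89.1]
[347, 99, 7, 30, 206] [561.7 374.5  87.7] [561.5 374.9  89.2]
[299, 180, 6, 29, 161] [524.1 293.   88.1] [524.1 293.6  89.4]
[345, 182, 8, 27, 169] [570.3 297.5  87.6] [570.1 298.4  89.2]
```

arm_command --slide '[[4, 0.4, 0], [8, 0.4, 0], [11.5, 0.4, 0], [14, 0.4, 0], [15.3, 0.4, 0], [15.9, 0.4, 0], [15.9, 0.4, 0], [15.9, 0.4, 0], [15.9, 0.4, 0], [15.9, 0.4, 0], [15.9, 0.4, 0], [15.9, 0.4, 0], [15.9, 0.4, 0], [15.9, 0.4, 0], [15.9, 0.4, 0], [15.9, 0.4, 0], [15.9, 0.4, 0], [15.9, 0.4, 0]]' --turn '[[0, 0, 0], [0, 0, 0], [0, 0, 0], [0, 0, 0], [0, 0, 0], [0, 0, 0], [0, 0, 0], [0, 0, 0], [0, 0, 0], [0, 0, 0], [0, 0, 0], [0, 0, 0], [0, 0, 0], [0, 0, 0], [0, 0, 0], [0, 0, 0], [0, 0, 0], [0, 0, 0]]' --grip '[0, 0, 0, 0, 0, 0, 0, 255, 255, 255, 255, 255, 255, 255, 255, 255, 255, 255]' --newtons 25

```text
time_s: 18.8
ee_pos: [548.0, 296.4, 68.5]
ee_rot: [-87.8, 90.0, -171.7]
force: [-2.5, -0.5, 5.8]
gripper_width: 37.8
```

arm_command --slide '[[-0.5, 0, 0], [-1.2, 0, 0], [-2, 0, 0], [-3, 0, 0], [-5, 0, 0], [-8, 0, 0], [-12, 0, 0], [-15, 0, 0], [-15, 0, 0]]' --turn '[[0, 0, 0], [0, 0, 0], [0, 0, 0], [0, 0, 0], [0, 0, 0], [0, 0, 0], [0, 0, 0], [0, 0, 0], [0, 0, 0]]' --grip '[255, 255, 255, 255, 255, 255, 255, 255, 255]'

```text
time_s: 19.55
ee_pos: [552.0, 298.2, 226.5]
ee_rot: [110.9, 89.1, 27.0]
force: [1.7, 0.5, -1.1]
gripper_width: 37.8
```

```bash
python3 look.py h; python3 m.py 509.6 -313.1 220 -7.7
```

```text
[552.  298.2 226.5] [110.9  89.1  27. ]
at [550.6 297.4 222.9] slide [-2.000e-02 -1.059e+01  6.027e+01] turn [ 0.241 -0.005 -0.009] t 19.6 w 37.1
```

View pics/w_h.png

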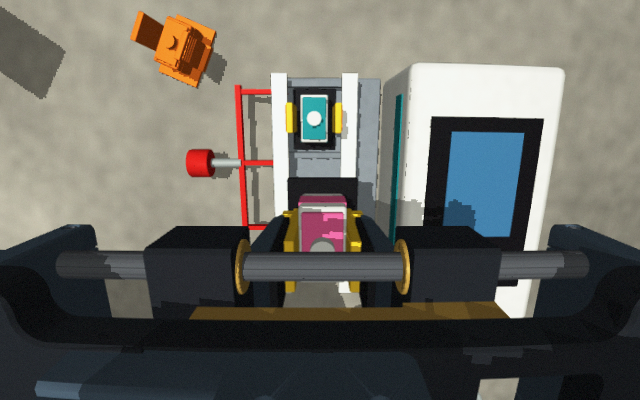

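arm_command --slide '[[0, -10.4, 60.1], [0, -10.4, 60.1], [0, -10.4, 60.1], [0, -10.4, 60.1], [0, -10.4, 60.1], [0, -10.4, 60.1], [0, -10.4, 60.1], [0, -10.4, 60.1], [0, -10.4, 60.1], [0, -10.4, 60.1], [0, -10.4, 60.1], [0, -10.4, 60.1], [0, -10.4, 60.1], [0, -10.4, 60.1], [0, -10.4, 60.1], [0, -10.4, 60.1], [0, -10.4, 60.1], [0, -10.4, 60.1], [0, -10.4, 60.1]]' --turn '[[0.24, 0, 0], [0.24, 0, 0], [0.24, 0, 0], [0.24, 0, 0], [0.24, 0, 0], [0.24, 0, 0], [0.24, 0, 0], [0.24, 0, 0], [0.24, 0, 0], [0.24, 0, 0], [0.24, 0, 0], [0.24, 0, 0], [0.24, 0, 0], [0.24, 0, 0], [0.24, 0, 0], [0.24, 0, 0], [0.24, 0, 0], [0.24, 0, 0], [0.24, 0, 0]]' --grip '[255, 255, 255, 255, 255, 255, 255, 255, 255, 255, 255, 255, 255, 255, 255, 255, 255, 255, 255]'

```text
time_s: 21.18
ee_pos: [509.1, -310.8, 217.3]
ee_rot: [-128.1, 89.9, 134.4]
force: [0.1, -0.1, -1.6]
gripper_width: 37.3
```

```bash
python3 look.py i; python3 fitd.py i; python3 m.py 509.6 -313.1 69 -7.7
python3 - <<'E'
from h import *
z=np.load("w_f.npz");p,d=z["p"].astype(int),z["d"];st=dict(ee_pos=z["pos"],ee_rot=z["rot"])
C=cloud("wrist",d,st)
yaw=np.radians(-7.7);ex=np.array([np.cos(yaw),np.sin(yaw)]);ey=np.array([-np.sin(yaw),np.cos(yaw)])
vv,uu=np.mgrid[0:400,0:640]
m=(p.max(2)<50)&(vv>140)&(vv<212)&(uu>290)&(uu<350)&(C[...,2]<40)
q=C[m];print('purple plate',len(q),np.round(np.percentile(q[:,:2]@ex,[1,99])),np.round(np.percentile(q[:,:2]@ey,[1,99])),np.median(q[:,2]))
E
```

```text
[ 509.1 -310.8  217.3] [-128.1   89.9  134.4]
D0 468.4320112258126 -203.06760169692316
panel top 3848 x [454.3 461.8 468.7] y [-259.  -158.4  -74.3] z 100.7
slope deg 0.3302039265008664
unit top 11585 x [627.7 648.1 674.2] y [-255.3 -167.4  -78.3] z 113.5
floor 29597 x [476.7 559.1 637. ] y [-271.9 -140.6  -46.5] z 21.4
20 floor x [475.1 639.2] unit front 628.0 y -63.0
50 floor x [475.7 638.9] unit front 627.6 y -93.0
80 floor x [474.8 639.1] unit front 627.4 y -124.0
110 floor x [474.8 639. ] unit front 627.4 y -155.0
140 floor x [474.7 639.6] unit front 627.7 y -188.0
170 floor x [474.8 639.6] unit front 627.0 y -223.0
200 floor x [474.5 639.5] unit front 627.0 y -259.0
side wall top 155 x [468.  471.1 474.5] y [-266.3 -258.2 -250.3] z 91.3
at [ 509.3 -310.8  217.6] slide [14.86  0.07  0.24] turn [ 0.003 -0.001  0.001] t 21.23 w 37.3
purple plate 719 [527. 572.] [-350. -284.] 26.356013136501076
```

View pics/w_i.png

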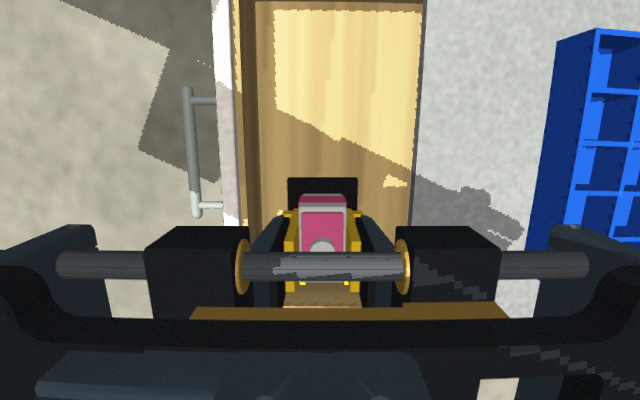

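arm_command --slide '[[3, 0.1, 0.1], [6, 0.1, 0.1], [9, 0.1, 0.1], [11.5, 0.1, 0.1], [13, 0.1, 0.1], [14, 0.1, 0.1], [14.5, 0.1, 0.1], [14.8, 0.1, 0.1], [15, 0.1, 0.1], [15.2, 0.1, 0.1], [15.2, 0.1, 0.1], [15.2, 0.1, 0.1]]' --turn '[[0, 0, 0], [0, 0, 0], [0, 0, 0], [0, 0, 0], [0, 0, 0], [0, 0, 0], [0, 0, 0], [0, 0, 0], [0, 0, 0], [0, 0, 0], [0, 0, 0], [0, 0, 0]]' --grip '[255, 255, 255, 255, 255, 255, 255, 255, 255, 255, 255, 255]'

```text
time_s: 22.23
ee_pos: [513.2, -313.1, 70.4]
ee_rot: [85.3, 89.6, -12.4]
force: [1.3, 4.9, 13.0]
gripper_width: 37.5
```

arm_command --slide '[[-0.2, 0, 0], [-0.2, 0, 0], [-0.2, 0, 0], [-0.2, 0, 0], [-0.2, 0, 0], [-0.2, 0, 0], [-2, 0, 0], [-5, 0, 0], [-9, 0, 0], [-13, 0, 0], [-16, 0, 0], [-16, 0, 0]]' --turn '[[0, 0, 0], [0, 0, 0], [0, 0, 0], [0, 0, 0], [0, 0, 0], [0, 0, 0], [0, 0, 0], [0, 0, 0], [0, 0, 0], [0, 0, 0], [0, 0, 0], [0, 0, 0]]' --grip '[120, 60, 0, 0, 0, 0, 0, 0, 0, 0, 0, 0]'

```text
time_s: 23.23
ee_pos: [513.0, -315.3, 233.1]
ee_rot: [64.6, 89.2, -33.1]
force: [0.7, -0.6, 0.2]
gripper_width: 91.1
```

```bash
python3 look.py j; python3 m.py 538.5 372 200 6.1
```

```text
[ 513.  -315.3  233.1] [ 64.6  89.2 -33.1]
at [ 511.7 -314.5  229.6] slide [  2.68  -6.48 -68.41] turn [-0.24   0.004 -0.007] t 23.28 w 91.3
```

View pics/w_j.png

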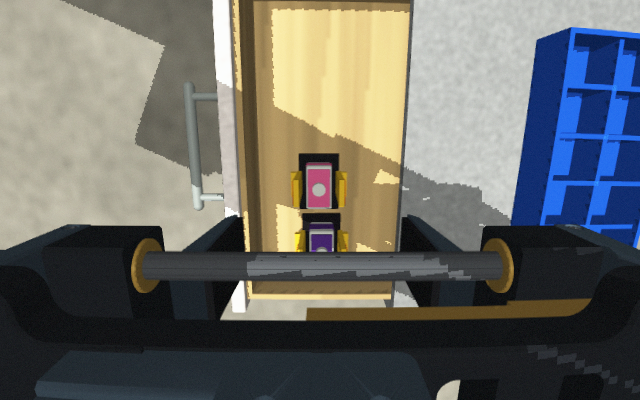

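Pink (319,185) and purple (320,235) stand side by side in the drawer. Teal is next.

arm_command --slide '[[0, -6.5, -68.4], [0, -6.5, -68.4], [0, -6.5, -68.4], [0, -6.5, -68.4], [0, -6.5, -68.4], [0, -6.5, -68.4], [0, -6.5, -68.4], [0, -6.5, -68.4], [0, -6.5, -68.4], [0, -6.5, -68.4], [0, -6.5, -68.4], [0, -6.5, -68.4], [0, -6.5, -68.4], [0, -6.5, -68.4], [0, -6.5, -68.4], [0, -6.5, -68.4], [0, -6.5, -68.4], [0, -6.5, -68.4], [0, -6.5, -68.4], [0, -6.5, -68.4]]' --turn '[[-0.24, 0, 0], [-0.24, 0, 0], [-0.24, 0, 0], [-0.24, 0, 0], [-0.24, 0, 0], [-0.24, 0, 0], [-0.24, 0, 0], [-0.24, 0, 0], [-0.24, 0, 0], [-0.24, 0, 0], [-0.24, 0, 0], [-0.24, 0, 0], [-0.24, 0, 0], [-0.24, 0, 0], [-0.24, 0, 0], [-0.24, 0, 0], [-0.24, 0, 0], [-0.24, 0, 0], [-0.24, 0, 0], [-0.24, 0, 0]]' --grip '[0, 0, 0, 0, 0, 0, 0, 0, 0, 0, 0, 0, 0, 0, 0, 0, 0, 0, 0, 0]'

```text
time_s: 24.95
ee_pos: [536.0, 372.0, 224.3]
ee_rot: [-48.5, 89.8, -132.3]
force: [0.0, -0.9, 0.3]
gripper_width: 91.3
```

```bash
python3 look.py k; python3 tabs.py k;  python3 m.py 538.7 373 66 6.1
```

```text
[536.  372.  224.3] [ -48.5   89.8 -132.3]
[298, 180, 6, 29, 162] [515.4 370.3  88. ] [515.4 371.   89.3]
[345, 182, 7, 27, 174] [561.5 374.8  87.9] [561.6 375.7  89.3]
at [536.2 371.7 224.8] slide [15.88  0.29 -0.13] turn [-0.001  0.002  0.002] t 25.0 w 91.0
```

View pics/w_k.png

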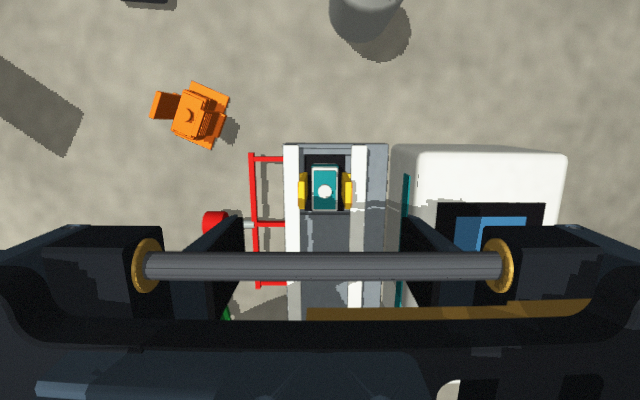

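arm_command --slide '[[4, 0.3, -0.1], [8, 0.3, -0.1], [11.5, 0.3, -0.1], [14, 0.3, -0.1], [15.3, 0.3, -0.1], [15.9, 0.3, -0.1], [15.9, 0.3, -0.1], [15.9, 0.3, -0.1], [15.9, 0.3, -0.1], [15.9, 0.3, -0.1], [15.9, 0.3, -0.1], [15.9, 0.3, -0.1], [15.9, 0.3, -0.1], [15.9, 0.3, -0.1], [15.9, 0.3, -0.1], [15.9, 0.3, -0.1], [15.9, 0.3, -0.1], [15.9, 0.3, -0.1]]' --turn '[[0, 0, 0], [0, 0, 0], [0, 0, 0], [0, 0, 0], [0, 0, 0], [0, 0, 0], [0, 0, 0], [0, 0, 0], [0, 0, 0], [0, 0, 0], [0, 0, 0], [0, 0, 0], [0, 0, 0], [0, 0, 0], [0, 0, 0], [0, 0, 0], [0, 0, 0], [0, 0, 0]]' --grip '[0, 0, 0, 0, 0, 0, 0, 255, 255, 255, 255, 255, 255, 255, 255, 255, 255, 255]' --newtons 25

```text
time_s: 26.5
ee_pos: [538.9, 374.6, 67.6]
ee_rot: [-95.1, 90.0, -178.9]
force: [-2.0, -0.9, 6.1]
gripper_width: 37.6
```

arm_command --slide '[[-0.5, 0, 0], [-1.2, 0, 0], [-2, 0, 0], [-3, 0, 0], [-5, 0, 0], [-8, 0, 0], [-12, 0, 0], [-15, 0, 0], [-15, 0, 0], [-15, 0, 0]]' --turn '[[0, 0, 0], [0, 0, 0], [0, 0, 0], [0, 0, 0], [0, 0, 0], [0, 0, 0], [0, 0, 0], [0, 0, 0], [0, 0, 0], [0, 0, 0]]' --grip '[255, 255, 255, 255, 255, 255, 255, 255, 255, 255]'

```text
time_s: 27.33
ee_pos: [540.3, 375.1, 219.9]
ee_rot: [115.9, 89.7, 32.0]
force: [-0.2, -0.4, -3.1]
gripper_width: 37.8
```

```bash
python3 look.py l; python3 m.py 519.8 -237.8 220 -7.7
```

```text
[540.3 375.1 219.9] [115.9  89.7  32. ]
at [539.2 374.4 217.4] slide [-0.28 -8.47 60.66] turn [ 0.241 -0.    -0.001] t 27.38 w 37.6
```

View pics/w_l.png

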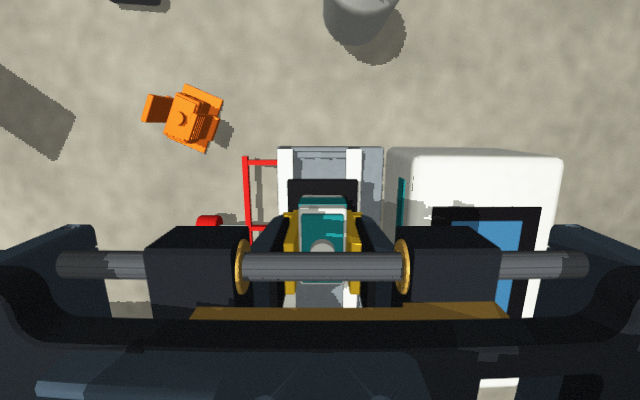

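arm_command --slide '[[-0.3, -8.5, 60.7], [-0.3, -8.5, 60.7], [-0.3, -8.5, 60.7], [-0.3, -8.5, 60.7], [-0.3, -8.5, 60.7], [-0.3, -8.5, 60.7], [-0.3, -8.5, 60.7], [-0.3, -8.5, 60.7], [-0.3, -8.5, 60.7], [-0.3, -8.5, 60.7], [-0.3, -8.5, 60.7], [-0.3, -8.5, 60.7], [-0.3, -8.5, 60.7], [-0.3, -8.5, 60.7], [-0.3, -8.5, 60.7], [-0.3, -8.5, 60.7], [-0.3, -8.5, 60.7], [-0.3, -8.5, 60.7], [-0.3, -8.5, 60.7]]' --turn '[[0.24, 0, 0], [0.24, 0, 0], [0.24, 0, 0], [0.24, 0, 0], [0.24, 0, 0], [0.24, 0, 0], [0.24, 0, 0], [0.24, 0, 0], [0.24, 0, 0], [0.24, 0, 0], [0.24, 0, 0], [0.24, 0, 0], [0.24, 0, 0], [0.24, 0, 0], [0.24, 0, 0], [0.24, 0, 0], [0.24, 0, 0], [0.24, 0, 0], [0.24, 0, 0]]' --grip '[255, 255, 255, 255, 255, 255, 255, 255, 255, 255, 255, 255, 255, 255, 255, 255, 255, 255, 255]'

```text
time_s: 28.97
ee_pos: [519.2, -236.8, 218.8]
ee_rot: [-115.8, 89.9, 146.6]
force: [0.3, 0.3, -2.4]
gripper_width: 37.8
```

```bash
python3 look.py n; python3 m.py 519.8 -237.3 69 -7.7
python3 - <<'E'
from h import *
z=np.load("w_n.npz");p,d=z["p"].astype(int),z["d"];st=dict(ee_pos=z["pos"],ee_rot=z["rot"])
C=cloud("wrist",d,st);T=np.linalg.inv(T_tool(st))
for v in range(172,184,2):
    c=C[v,322];print(v,np.round(T[:3,:3]@c+T[:3,3],1))
yaw=np.radians(-7.7);ex=np.array([np.cos(yaw),np.sin(yaw)]);ey=np.array([-np.sin(yaw),np.cos(yaw)])
z=np.load("w_j.npz");p,d=z["p"].astype(int),z["d"];st=dict(ee_pos=z["pos"],ee_rot=z["rot"])
C=cloud("wrist",d,st)
vv,uu=np.mgrid[0:400,0:640]
m=(p.max(2)<50)&(vv>140)&(vv<211)&(uu>290)&(uu<350)&(C[...,2]<40)
q=C[m];print('pink plate',len(q),np.round(np.percentile(q[:,:2]@ex,[1,99])),np.round(np.percentile(q[:,:2]@ey,[1,99])))
E
python3 fitd.py n | head -5
```

```text
[ 519.2 -236.8  218.8] [-115.8   89.9  146.6]
at [ 519.4 -236.7  219.2] slide [15.02  0.07  0.07] turn [ 0.003 -0.001  0.001] t 29.02 w 37.4
172 [197.7   0.8 -14.2]
174 [197.4   0.8 -11.9]
176 [198.5   0.8  -9.3]
178 [197.6   0.8  -7.1]
180 [ 42.9   0.6 -31.7]
182 [ 43.    0.6 -30.3]
pink plate 718 [527. 572.] [-277. -211.]
D0 468.4320112258126 -203.06760169692316
panel top 3113 x [457.7 465.3 472.2] y [-185.8 -101.6  -29.6] z 100.7
slope deg 0.3008848821627937
unit top 10036 x [628.1 649.3 675.3] y [-181.4 -104.8  -27.5] z 113.5
floor 17593 x [480.  562.6 637.3] y [-201.7 -108.3  -45.6] z 21.4Traceback (most recent call last):
  File "fitd.py", line 20, in <module>
    x,y=line(ok&(abs(Z-92)<6)&(X>440)&(X<560)&(Y<-250),'side wall top')
        ~~~~^^^^^^^^^^^^^^^^^^^^^^^^^^^^^^^^^^^^^^^^^^^^^^^^^^^^^^^^^^^
  File "fitd.py", line 9, in line
    print(n,len(q),'x',np.round(np.percentile(x,[2,50,98]),1),'y',np.round(np.percentile(y,[2,50,98]),1),'z',np.round(np.median(q[:,2]),1))
                                ~~~~~~~~~~~~~^^^^^^^^^^^^^
    return _quantile_unchecked(
        a, q, axis, out, overwrite_input, method, keepdims, weights)
    return _ureduce(a,
                    func=_quantile_ureduce_func,
    ...<5 lines>...
                    overwrite_input=overwrite_input,
                    method=method)
    r = func(a, **kwargs)
    result = _quantile(arr,
                       quantiles=q,
    ...<2 lines>...
                       out=out,
                       weights=wgt)
    slices_having_nans = np.isnan(arr[-1, ...])
                                  ~~~^^^^^^^^^
IndexError: index -1 is out of bounds for axis 0 with size 0
```

View pics/w_n.png

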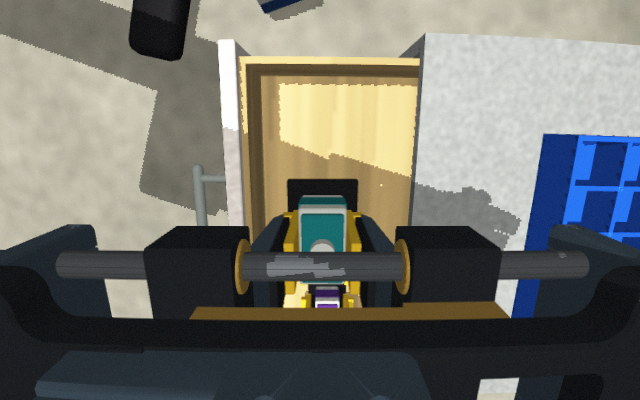

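arm_command --slide '[[3, 0.1, 0], [6, 0.1, 0], [9, 0.1, 0], [11.5, 0.1, 0], [13, 0.1, 0], [14, 0.1, 0], [14.5, 0.1, 0], [14.8, 0.1, 0], [15, 0.1, 0], [15.2, 0.1, 0], [15.3, 0.1, 0], [15.3, 0.1, 0]]' --turn '[[0, 0, 0], [0, 0, 0], [0, 0, 0], [0, 0, 0], [0, 0, 0], [0, 0, 0], [0, 0, 0], [0, 0, 0], [0, 0, 0], [0, 0, 0], [0, 0, 0], [0, 0, 0]]' --grip '[255, 255, 255, 255, 255, 255, 255, 255, 255, 255, 255, 255]'

```text
time_s: 30.02
ee_pos: [522.4, -238.5, 69.5]
ee_rot: [81.4, 89.7, -16.3]
force: [0.5, 2.3, 6.3]
gripper_width: 37.8
```

arm_command --slide '[[-0.1, 0, 0], [-0.1, 0, 0], [-0.1, 0, 0], [-0.1, 0, 0], [-0.1, 0, 0], [-0.1, 0, 0], [-2, 0, 0], [-5, 0, 0], [-9, 0, 0], [-13, 0, 0], [-16, 0, 0], [-16, 0, 0], [-16, 0, 0]]' --turn '[[0, 0, 0], [0, 0, 0], [0, 0, 0], [0, 0, 0], [0, 0, 0], [0, 0, 0], [0, 0, 0], [0, 0, 0], [0, 0, 0], [0, 0, 0], [0, 0, 0], [0, 0, 0], [0, 0, 0]]' --grip '[120, 60, 0, 0, 0, 0, 0, 0, 0, 0, 0, 0, 0]'

```text
time_s: 31.1
ee_pos: [521.4, -238.6, 228.7]
ee_rot: [70.4, 89.8, -27.2]
force: [0.4, 0.6, -1.0]
gripper_width: 91.0
```

```bash
python3 look.py o pack_mid
python3 - <<'E'
from h import *
z=np.load("w_o.npz");p,d=z["p"].astype(int),z["d"];st=dict(ee_pos=z["pos"],ee_rot=z["rot"])
C=cloud("wrist",d,st)
yaw=np.radians(-7.7);ex=np.array([np.cos(yaw),np.sin(yaw)]);ey=np.array([-np.sin(yaw),np.cos(yaw)])
X=C[...,:2]@ex;Y=C[...,:2]@ey
vv,uu=np.mgrid[0:400,0:640]
m=(p.max(2)<50)&(vv>140)&(vv<211)&(uu>290)&(uu<350)&(C[...,2]<40)
print('teal plate',np.round(np.percentile(X[m],[1,99])),np.round(np.percentile(Y[m],[1,99])))
for u in (300,340):
  for v in range(40,110,4):
    if d[v,u]>0: print(u,v,p[v,u],np.round([X[v,u],Y[v,u],C[v,u,2]],1))
E
```

```text
[ 521.4 -238.6  228.7] [ 70.4  89.8 -27.2]
pack_mid []
teal plate [527. 573.] [-200. -136.]
300 40 [195 190 171] [524.3  -1.8  -1.5]
300 44 [194 191 173] [524.3  -6.2  -1.6]
300 48 [195 189 171] [ 5.243e+02 -1.100e+01 -2.000e-01]
300 52 [193 188 170] [ 5.243e+02 -1.530e+01 -4.000e-01]
300 56 [229 209 164] [524.2 -19.7  -0.9]
300 60 [246 229 160] [529.8 -41.8  91.5]
300 64 [89 73 50] [529.6 -44.6  88. ]
300 68 [85 71 48] [528.3 -44.7  68.2]
300 72 [75 65 42] [526.5 -44.   40.1]
300 76 [171 145  96] [525.3 -45.2  20.5]
300 80 [178 153 100] [525.3 -49.7  21.4]
300 84 [248 234 167] [525.2 -54.   21.6]
300 88 [249 235 169] [525.1 -58.2  20.7]
300 92 [249 235 170] [525.2 -62.8  22.9]
300 96 [250 236 169] [525.1 -67.   21.5]
300 100 [250 235 169] [524.9 -71.3  19.6]
300 104 [249 235 169] [525.  -75.8  21.1]
300 108 [250 235 168] [524.9 -80.2  21.7]
340 40 [188 186 168] [571.   -1.9  -0.6]
340 44 [188 185 167] [ 5.711e+02 -6.500e+00  1.000e-01]
340 48 [187 184 166] [ 5.711e+02 -1.090e+01  3.000e-01]
340 52 [193 187 170] [571.2 -15.   -1. ]
340 56 [196 190 172] [ 5.713e+02 -1.960e+01 -5.000e-01]
340 60 [237 214 145] [565.8 -42.   92.9]
340 64 [114  97  62] [565.9 -45.2  91.9]
340 68 [86 70 47] [567.2 -45.   70.5]
340 72 [75 61 42] [568.9 -44.4  43.2]
340 76 [163 138  91] [570.3 -45.3  21.6]
340 80 [171 146  96] [570.3 -49.6  21.6]
340 84 [247 231 163] [570.3 -53.9  22.2]
340 88 [248 231 165] [570.4 -58.2  21.8]
340 92 [247 231 162] [570.5 -62.5  21.6]
340 96 [248 232 164] [570.6 -66.9  21.4]
340 100 [247 231 162] [570.7 -71.3  21. ]
340 104 [247 231 165] [570.7 -75.7  21.5]
340 108 [246 230 161] [570.7 -80.1  21.6]
```

View pics/w_o.png

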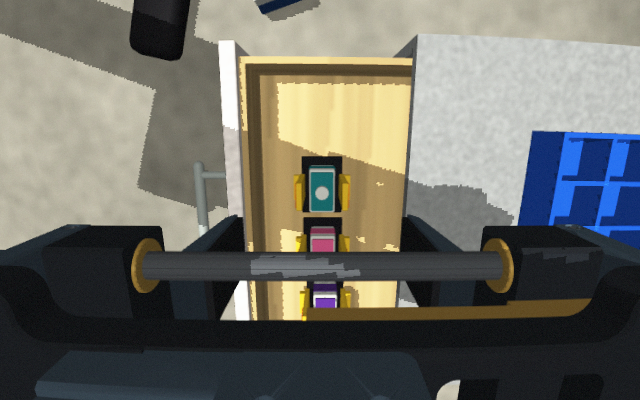

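All three cartridges stand in the drawer at wrist (321,188), (322,235) and (324,295). Now I locate the pack afresh.

```bash
python3 m.py 505 -90 240 11
```

```text
at [ 519.8 -237.9  225.5] slide [ -1.43  -3.43 -14.46] turn [-0.325 -0.001  0.002] t 31.2 w 91.2
```

arm_command --slide '[[-1, 0, -15], [-1, 0, -15], [-1, 0, -15], [-1, 0, -15], [-1, 0, -15]]' --turn '[[-0.33, 0, 0], [-0.33, 0, 0], [-0.33, 0, 0], [-0.33, 0, 0], [-0.33, 0, 0]]' --grip '[0, 0, 0, 0, 0]'

```text
time_s: 31.62
ee_pos: [540.0, -85.0, 235.0]
ee_rot: [-142.0, 89.7, 139.6]
force: [-0.1, 0.2, 0.4]
gripper_width: 90.7
```

```bash
python3 look.py p pack_mid
python3 - <<'E'
from h import *
z=np.load("w_p.npz");p,d=z["p"].astype(int),z["d"];st=dict(ee_pos=z["pos"],ee_rot=z["rot"])
C=cloud("wrist",d,st);vv,uu=np.mgrid[0:400,0:640]
m=(d>0)&(vv<215)&(abs(C[...,2]-58)<5)&(C[...,1]>-70)&(C[...,1]<130)&(C[...,0]>400)&(C[...,0]<640)
m=cv2.morphologyEx(m.astype(np.uint8),cv2.MORPH_OPEN,np.ones((3,3)))>0
q=C[m];r=cv2.minAreaRect(q[:,:2].astype(np.float32));print(len(q),r,np.median(q[:,2]))
E
```

```text
[540. -85. 235.] [-142.    89.7  139.6]
pack_mid [([523.0, -230.0, 60.0], 0.62, [284.0, 299.0]), ([499.0, -3.0, 58.0], 0.57, [299.0, 105.0])]
3500 ((541.4908447265625, 22.26354217529297), (162.2734375, 81.74754333496094), 26.980012893676758) 57.56253092611203
```

View pics/w_p.png

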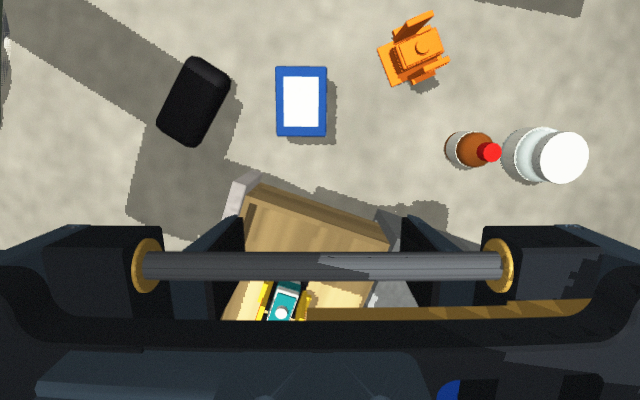

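The pack is at (301,101), still near where it started and aligned with the tool.

```bash
cat > pk.py <<'E'
from h import *
import sys
z=np.load(f"w_{sys.argv[1]}.npz");p,d=z["p"].astype(int),z["d"];st=dict(ee_pos=z["pos"],ee_rot=z["rot"])
C=cloud("wrist",d,st)
m=((d>0)&(abs(C[...,2]-58)<5)).astype(np.uint8)
n,lab,s,c=cv2.connectedComponentsWithStats(m)
for i in range(1,n):
    if s[i,4]>800 and s[i,1]<210 and s[i,1]+s[i,3]<222:
        q=C[lab==i];r=cv2.minAreaRect(q[:,:2].astype(np.float32));print(s[i],np.round(r[0],1),np.round(r[1],1),round(r[2],1),np.median(q[:,2]))
E
python3 pk.py p; python3 m.py 502 0 190 11
```

```text
[ 275   66   52   71 3490] [499.4   0.9] [53.4 71.2] 10.6 57.56016645163791
at [539.8 -88.8 235.1] slide [ 4.52 -1.93 -9.45] turn [ 0.007 -0.001  0.003] t 31.72 w 91.4
```

```bash
python3 m.py 499.4 0.9 170 10.6
```

```text
at [539.8 -88.8 235.1] slide [ 6.52 -2.16 -9.59] turn [ 0.014 -0.001  0.003] t 31.72 w 91.4
```

arm_command --slide '[[2, -2.3, -9.5], [5, -2.3, -9.5], [6.5, -2.3, -9.5], [6.5, -2.3, -9.5], [6.5, -2.3, -9.5]]' --turn '[[0.01, 0, 0], [0.01, 0, 0], [0.01, 0, 0], [0.01, 0, 0], [0.01, 0, 0]]' --grip '[0, 0, 0, 0, 0]'

```text
time_s: 32.13
ee_pos: [497.4, -1.4, 169.6]
ee_rot: [-93.3, 89.7, -172.5]
force: [-0.6, -0.5, 0.4]
gripper_width: 90.9
```

```bash
python3 look.py q; python3 m.py 499.4 0.9 34 10.6
```

```text
[497.4  -1.4 169.6] [ -93.3   89.7 -172.5]
at [499.5  -2.  171.3] slide [13.73  0.06 -0.3 ] turn [0.001 0.001 0.001] t 32.18 w 91.4
```

View pics/w_q.png

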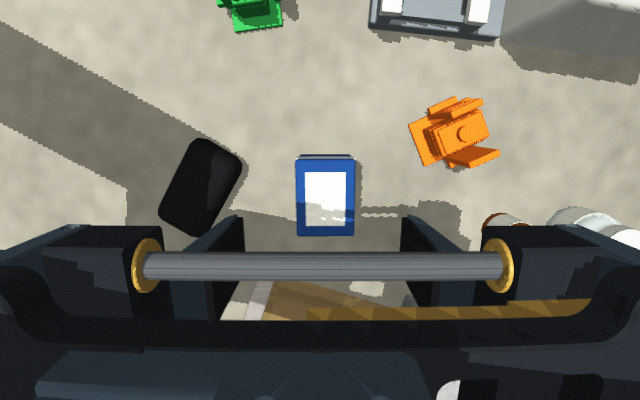

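arm_command --slide '[[2, 0.1, -0.3], [5, 0.1, -0.3], [8, 0.1, -0.3], [11, 0.1, -0.3], [13, 0.1, -0.3], [13.7, 0.1, -0.3], [13.7, 0.1, -0.3], [13.7, 0.1, -0.3], [13.7, 0.1, -0.3], [13.7, 0.1, -0.3], [13.7, 0.1, -0.3], [13.7, 0.1, -0.3], [13.7, 0.1, -0.3], [13.7, 0.1, -0.3]]' --turn '[[0, 0, 0], [0, 0, 0], [0, 0, 0], [0, 0, 0], [0, 0, 0], [0, 0, 0], [0, 0, 0], [0, 0, 0], [0, 0, 0], [0, 0, 0], [0, 0, 0], [0, 0, 0], [0, 0, 0], [0, 0, 0]]' --grip '[42, 42, 42, 42, 42, 42, 42, 255, 255, 255, 255, 255, 255, 255]' --newtons 20

```text
time_s: 33.35
ee_pos: [500.4, 2.0, 36.1]
ee_rot: [62.7, 89.9, -16.5]
force: [-1.6, -2.3, 6.8]
gripper_width: 54.3
```

arm_command --slide '[[-0.5, 0, 0], [-2, 0, 0], [-5, 0, 0], [-9, 0, 0], [-13, 0, 0], [-17, 0, 0], [-18, 0, 0], [-18, 0, 0]]' --turn '[[0, 0, 0], [0, 0, 0], [0, 0, 0], [0, 0, 0], [0, 0, 0], [0, 0, 0], [0, 0, 0], [0, 0, 0]]' --grip '[255, 255, 255, 255, 255, 255, 255, 255]'

```text
time_s: 34.02
ee_pos: [501.8, 2.4, 218.7]
ee_rot: [78.8, 89.5, -0.5]
force: [0.6, -0.1, -2.3]
gripper_width: 53.8
```

```bash
python3 -c "
import numpy as np
a=np.radians(-7.7);ex=np.array([np.cos(a),np.sin(a)]);ey=np.array([-np.sin(a),np.cos(a)])
print(550*ex-90*ey)"; python3 look.py r;python3 m.py 533 -162.9 215 -7.7
```

```text
[ 532.98200316 -162.88088995]
[501.8   2.4 218.7] [78.8 89.5 -0.5]
at [500.1   2.4 215.8] slide [ 0.09  0.16 16.85] turn [ 0.322  0.    -0.003] t 34.07 w 54.2
```

View pics/w_r.png

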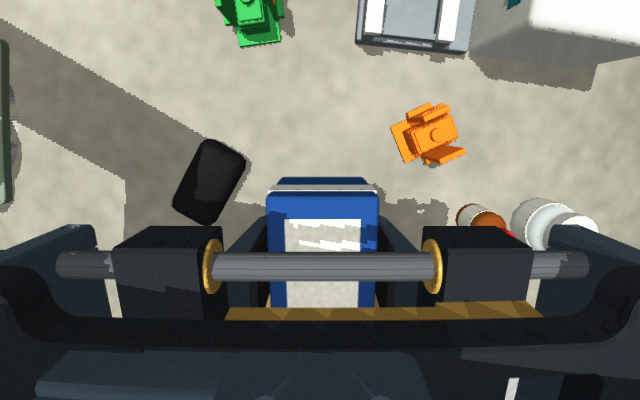

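arm_command --slide '[[0, 0.2, 16.9], [0, 0.2, 16.9], [0, 0.2, 16.9], [0, 0.2, 16.9], [0, 0.2, 16.9], [0, 0.2, 16.9], [0, 0.2, 16.9], [0, 0.2, 16.9]]' --turn '[[0.32, 0, 0], [0.32, 0, 0], [0.32, 0, 0], [0.32, 0, 0], [0.32, 0, 0], [0.32, 0, 0], [0.32, 0, 0], [0.32, 0, 0]]' --grip '[255, 255, 255, 255, 255, 255, 255, 255]'

```text
time_s: 34.73
ee_pos: [532.2, -162.1, 213.3]
ee_rot: [-108.2, 89.8, 154.3]
force: [0.2, -0.1, -1.6]
gripper_width: 54.1
```

```bash
python3 look.py s; python3 m.py 533 -162.5 58 -7.7
python3 - <<'E'
from h import *
z=np.load("w_s.npz");p,d=z["p"].astype(int),z["d"];st=dict(ee_pos=z["pos"],ee_rot=z["rot"])
C=cloud("wrist",d,st);T=np.linalg.inv(T_tool(st))
yaw=np.radians(-7.7);ex=np.array([np.cos(yaw),np.sin(yaw)]);ey=np.array([-np.sin(yaw),np.cos(yaw)])
for v in range(120,200,4):
    c=C[v,322];print(v,p[v,322],np.round(T[:3,:3]@c+T[:3,3],1),np.round([c[:2]@ex,c[:2]@ey,c[2]],1))
E
```

```text
[ 532.2 -162.1  213.3] [-108.2   89.8  154.3]
at [ 532.5 -161.9  213.8] slide [15.58  0.1   0.06] turn [ 0.003 -0.001  0.002] t 34.78 w 54.1
120 [222 217 199] [214.5   0.8 -73.4] [549.  -15.6  -1.2]
124 [224 218 200] [213.4   0.8 -68.8] [ 5.49e+02 -2.02e+01 -1.00e-01]
128 [223 218 200] [212.5   0.8 -64.2] [549.  -24.8   0.9]
132 [218 214 196] [214.9   0.8 -59.6] [549.  -29.5  -1.6]
136 [213 209 190] [213.2   0.8 -54.9] [ 5.491e+02 -3.410e+01  1.000e-01]
140 [184 175 149] [213.8   0.8 -50.2] [ 5.491e+02 -3.880e+01 -5.000e-01]
144 [204 175 115] [123.4   0.7 -50.8] [549.3 -38.4  89.9]
148 [252 241 180] [122.6   0.7 -47.2] [549.3 -41.9  90.7]
152 [183 156 104] [192.8   0.8 -37.8] [549.2 -51.3  20.6]
156 [249 234 170] [191.7   0.8 -33.4] [549.2 -55.7  21.6]
160 [249 235 170] [192.9   0.8 -28.7] [549.2 -60.4  20.4]
164 [249 235 171] [192.5   0.8 -24.2] [549.2 -64.9  20.8]
168 [248 233 163] [191.6   0.8 -19.7] [549.2 -69.4  21.7]
172 [175 149  98] [192.2   0.8 -15. ] [549.2 -74.1  21.1]
176 [141 124  91] [191.9   0.8 -10.4] [549.3 -78.7  21.4]
180 [23 44 79] [ 20.1   0.5 -35.6] [549.5 -53.7 193.2]
184 [ 72  84 101] [  8.2   0.5 -35.4] [549.5 -53.9 205.1]
188 [150 151 142] [ -4.3   0.5 -35.7] [549.6 -53.6 217.6]
192 [17 37 73] [-12.5   0.5 -35.3] [549.6 -54.  225.8]
196 [ 33  69 131] [-19.8   0.5 -34.9] [549.6 -54.4 233.2]
```

View pics/w_s.png

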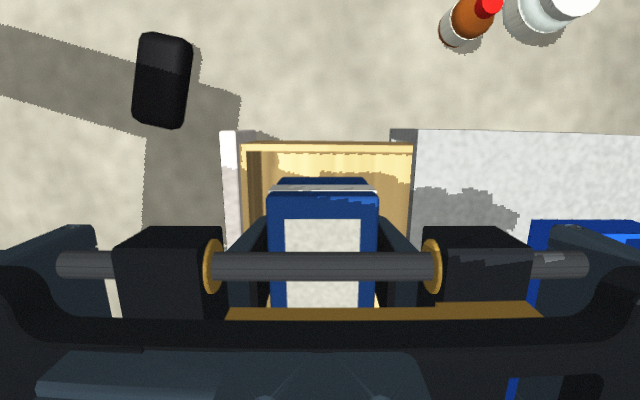

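The pack is aligned over the free bay, with about 8 mm spare on both sides. I lower it.

arm_command --slide '[[3, 0.1, 0], [6, 0.1, 0], [9, 0.1, 0], [12, 0.1, 0], [14, 0.1, 0], [15, 0.1, 0], [15.4, 0.1, 0], [15.7, 0.1, 0], [15.8, 0.1, 0], [15.8, 0.1, 0], [15.8, 0.1, 0]]' --turn '[[0, 0, 0], [0, 0, 0], [0, 0, 0], [0, 0, 0], [0, 0, 0], [0, 0, 0], [0, 0, 0], [0, 0, 0], [0, 0, 0], [0, 0, 0], [0, 0, 0]]' --grip '[255, 255, 255, 255, 255, 255, 255, 255, 255, 255, 255]'

```text
time_s: 35.7
ee_pos: [535.2, -163.7, 58.1]
ee_rot: [81.6, 89.8, -16.0]
force: [0.6, 1.2, 2.0]
gripper_width: 53.9
```

arm_command --slide '[[0.1, 0, 0], [0.1, 0, 0], [0.1, 0, 0], [0.1, 0, 0], [0.1, 0, 0], [0.1, 0, 0], [-2, 0, 0], [-5, 0, 0], [-9, 0, 0], [-13, 0, 0], [-17, 0, 0], [-17, 0, 0], [-17, 0, 0]]' --turn '[[0, 0, 0], [0, 0, 0], [0, 0, 0], [0, 0, 0], [0, 0, 0], [0, 0, 0], [0, 0, 0], [0, 0, 0], [0, 0, 0], [0, 0, 0], [0, 0, 0], [0, 0, 0], [0, 0, 0]]' --grip '[255, 60, 30, 0, 0, 0, 0, 0, 0, 0, 0, 0, 0]'

```text
time_s: 36.78
ee_pos: [535.4, -164.0, 229.4]
ee_rot: [78.7, 89.7, -19.0]
force: [0.1, 0.3, -1.1]
gripper_width: 91.3
```

```bash
python3 look.py t
python3 - <<'E'
from h import *
p,d=env.grab_frame("scene")
cv2.imwrite("pics/s5.png",cv2.cvtColor(cv2.resize(p[100:330,130:480],None,fx=2,fy=2,interpolation=cv2.INTER_CUBIC),cv2.COLOR_RGB2BGR))
p,d=env.grab_frame("top");np.savez("top5.npz",p=p,d=d)
cv2.imwrite("pics/t5.png",cv2.cvtColor(cv2.resize(p[100:300,170:480],None,fx=2.5,fy=2.5,interpolation=cv2.INTER_CUBIC),cv2.COLOR_RGB2BGR))
E
```

```text
[ 535.4 -164.   229.4] [ 78.7  89.7 -19. ]
```

View pics/s5.png

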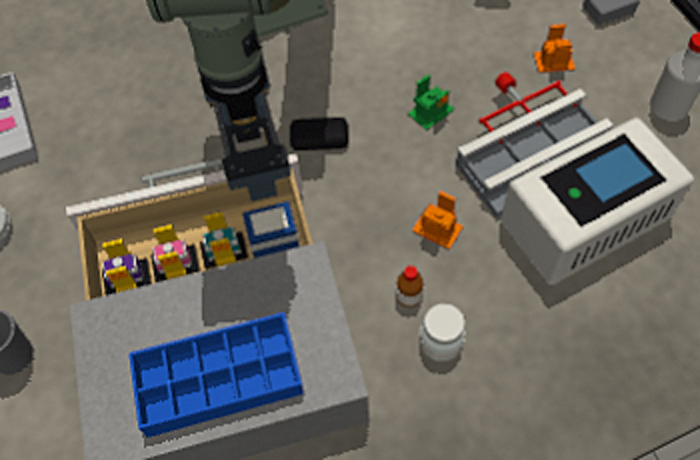

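View pics/w_t.png

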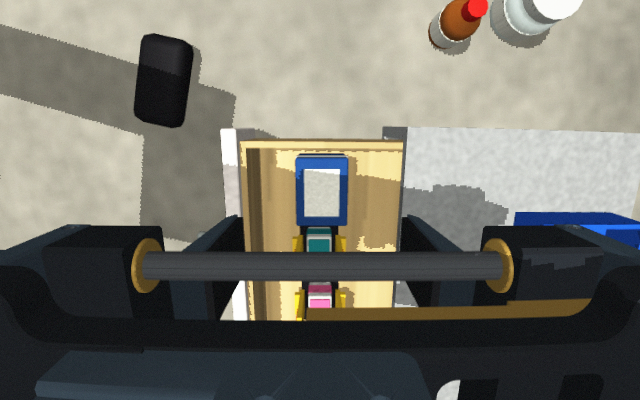

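All four items are in: purple, pink, teal and pack in a row in the drawer. The dock is empty. Next I close the drawer.

```bash
python3 m.py 310 -245 230 -97.7
```

```text
at [ 533.1 -163.3  225. ] slide [ -0.43 -21.03  11.06] turn [1.572 0.002 0.003] t 36.93 w 91.2
```

arm_command --slide '[[0, -21.2, 11.1], [0, -21.2, 11.1], [0, -21.2, 11.1], [0, -21.2, 11.1], [0, -21.2, 11.1], [0, -21.2, 11.1], [0, -21.2, 11.1], [0, -21.2, 11.1], [0, -21.2, 11.1], [0, -21.2, 11.1], [0, -21.2, 11.1], [0, -21.2, 11.1], [0, -21.2, 11.1], [0, -21.2, 11.1], [0, -21.2, 11.1]]' --turn '[[1.57, 0, 0], [1.57, 0, 0], [1.57, 0, 0], [1.57, 0, 0], [1.57, 0, 0], [1.57, 0, 0], [1.57, 0, 0], [1.57, 0, 0], [1.57, 0, 0], [1.57, 0, 0], [1.57, 0, 0], [1.57, 0, 0], [1.57, 0, 0], [1.57, 0, 0], [1.57, 0, 0]]' --grip '[255, 255, 255, 255, 255, 255, 255, 255, 255, 255, 255, 255, 255, 255, 255]'

```text
time_s: 38.18
ee_pos: [308.7, -245.0, 225.5]
ee_rot: [-31.8, 89.8, 140.7]
force: [0.1, -0.0, 0.2]
gripper_width: 0.1
```

```bash
python3 look.py u unit_drawer0_handle; python3 m.py 310 -245 70 -97.7
```

```text
[ 308.7 -245.   225.5] [-31.8  89.8 140.7]
unit_drawer0_handle [([448.0, -264.0, 77.0], 0.78, [324.0, 45.0])]
at [ 309.  -245.2  226. ] slide [15.6  -0.02 -0.12] turn [0.004 0.002 0.001] t 38.28 w 0.4
```

View pics/w_u.png

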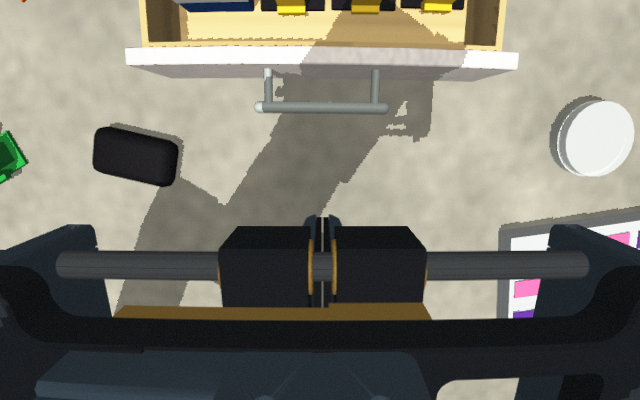

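arm_command --slide '[[4, 0, -0.1], [8, 0, -0.1], [12, 0, -0.1], [14.5, 0, -0.1], [15.5, 0, -0.1], [15.6, 0, -2], [15.6, 0, -4], [15.6, 0, -5], [15.6, 0, -5.5], [15.6, 0, -5.9], [15.6, 0, -6.3], [15.6, 0, -6.7], [15.6, 0, -7.1], [15.6, 0, -7.1]]' --turn '[[0, 0, 0], [0, 0, 0], [0, 0, 0], [0, 0, 0], [0, 0, 0], [0, 0, 0], [0, 0, 0], [0, 0, 0], [0, 0, 0], [0, 0, 0], [0, 0, 0], [0, 0, 0], [0, 0, 0], [0, 0, 0]]' --grip '[255, 255, 255, 255, 255, 255, 255, 255, 255, 255, 255, 255, 255, 255]'

```text
time_s: 39.45
ee_pos: [380.3, -255.1, 71.0]
ee_rot: [160.2, 89.9, -27.4]
force: [-0.4, -0.2, 0.9]
gripper_width: 0.6
```

```bash
python3 look.py v; python3 m.py 532 -275 70 -97.7
```

```text
[ 380.3 -255.1   71. ] [160.2  89.9 -27.4]
at [ 380.1 -255.    71. ] slide [  0.12  -0.02 -15.32] turn [ 0.002 -0.001 -0.   ] t 39.5 w 0.1
```

View pics/w_v.png

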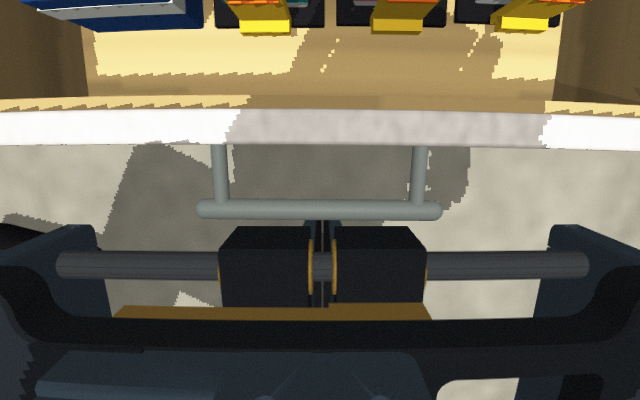

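arm_command --slide '[[0, 0, -0.3], [0, 0, -0.6], [0, 0, -0.9], [0, 0, -1.3], [0, 0, -1.8], [0, 0, -2.4], [0, 0, -3.1], [0, 0, -3.9], [0, 0, -4.7], [0, 0, -5.5], [0, 0, -6.3], [0, 0, -7.1], [0, 0, -7.9], [0, 0, -8.7], [0, 0, -9.5], [0, 0, -10.3], [0, 0, -11.0], [0, 0, -11.6], [0, 0, -12.1], [0, 0, -12.5]]' --turn '[[0, 0, 0], [0, 0, 0], [0, 0, 0], [0, 0, 0], [0, 0, 0], [0, 0, 0], [0, 0, 0], [0, 0, 0], [0, 0, 0], [0, 0, 0], [0, 0, 0], [0, 0, 0], [0, 0, 0], [0, 0, 0], [0, 0, 0], [0, 0, 0], [0, 0, 0], [0, 0, 0], [0, 0, 0], [0, 0, 0]]' --grip '[255, 255, 255, 255, 255, 255, 255, 255, 255, 255, 255, 255, 255, 255, 255, 255, 255, 255, 255, 255]'

```text
time_s: 41.17
ee_pos: [504.2, -271.3, 70.8]
ee_rot: [-160.8, 90.0, 11.7]
force: [-1.0, -1.2, -0.1]
gripper_width: 0.5
```

```bash
python3 look.py x
python3 - <<'E'
from h import *
print(env.state()["force"])
p,d=env.grab_frame("scene")
cv2.imwrite("pics/s6.png",cv2.cvtColor(cv2.resize(p[100:330,130:480],None,fx=2,fy=2,interpolation=cv2.INTER_CUBIC),cv2.COLOR_RGB2BGR))
E
```

```text
[ 504.2 -271.3   70.8] [-160.8   90.    11.7]
[-0.06713276  0.11992964  0.1205902 ]
```

View pics/s6.png

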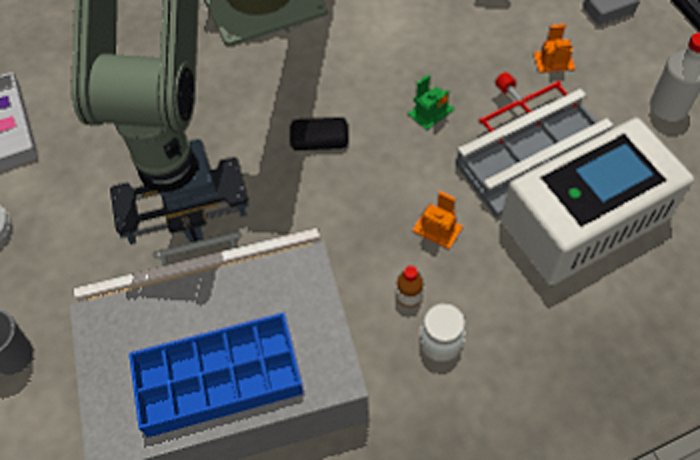

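View pics/w_x.png

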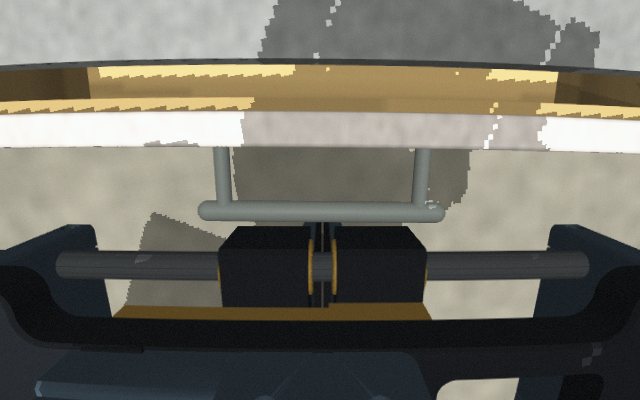

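arm_command --slide '[[0, 0, -0.4], [0, 0, -0.8], [0, 0, -1.2], [0, 0, -1.6], [0, 0, -2.0], [0, 0, -2.4], [0, 0, -2.7], [0, 0, -3.0]]' --turn '[[0, 0, 0], [0, 0, 0], [0, 0, 0], [0, 0, 0], [0, 0, 0], [0, 0, 0], [0, 0, 0], [0, 0, 0]]' --grip '[255, 255, 255, 255, 255, 255, 255, 255]'

```text
time_s: 41.93
ee_pos: [522.5, -273.6, 70.8]
ee_rot: [-4.1, 88.5, 168.5]
force: [-33.9, 0.6, 23.2]
gripper_width: 0.7
```

arm_command --slide '[[0, 0, -0.3], [0, 0, -0.5], [0, 0, -0.5]]' --turn '[[0, 0, 0], [0, 0, 0], [0, 0, 0]]' --grip '[255, 255, 255]'

```text
time_s: 42.18
ee_pos: [522.5, -273.6, 70.9]
ee_rot: [-4.5, 88.0, 168.1]
force: [-38.4, 0.1, 27.6]
gripper_width: 0.6
```

The push met a firm stop. I back off and check whether the drawer is really shut or jammed.

arm_command --slide '[[0, 0, 1.5], [0, 0, 4], [0, 0, 6], [-4, 0, 9], [-8, 0, 12], [-12, 0, 12], [-14, 0, 12], [-14, 0, 12]]' --turn '[[0, 0, 0], [0, 0, 0], [0, 0, 0], [0, 0, 0], [0, 0, 0], [0, 0, 0], [0, 0, 0], [0, 0, 0]]' --grip '[255, 255, 255, 255, 255, 255, 255, 255]'

```text
time_s: 42.85
ee_pos: [422.6, -262.4, 218.3]
ee_rot: [155.2, 89.1, -32.5]
force: [1.2, -0.2, 0.4]
gripper_width: 0.3
```

```bash
python3 look.py y
python3 - <<'E'
from h import *
p,d=env.grab_frame("scene")
cv2.imwrite("pics/s7.png",cv2.cvtColor(cv2.resize(p[180:330,130:330],None,fx=4,fy=4,interpolation=cv2.INTER_CUBIC),cv2.COLOR_RGB2BGR))
z=np.load("w_y.npz");p,d=z["p"].astype(int),z["d"];st=dict(ee_pos=z["pos"],ee_rot=z["rot"])
C=cloud("wrist",d,st)
yaw=np.radians(-7.7);ex=np.array([np.cos(yaw),np.sin(yaw)]);ey=np.array([-np.sin(yaw),np.cos(yaw)])
X=C[...,:2]@ex;Y=C[...,:2]@ey
for u in (180,320,440):
  o=[]
  for v in range(20,140,4):
    if d[v,u]>0:o.append((v,)+tuple(np.round([X[v,u],Y[v,u],C[v,u,2]]).astype(int).tolist()))
  print(u,o)
E
```

```text
[ 422.6 -262.4  218.3] [155.2  89.1 -32.5]
180 [(20, 613, -81, 92), (24, 613, -76, 82), (28, 612, -73, 74), (32, 614, -66, 57), (36, 613, -60, 46), (40, 613, -55, 33), (44, 618, -40, 0), (48, 613, -40, 0), (52, 609, -39, -1), (56, 605, -39, -2), (60, 600, -39, 0), (64, 596, -39, 0), (68, 591, -39, 0), (72, 587, -38, -1), (76, 582, -38, -1), (80, 578, -38, 0), (84, 573, -37, 0), (88, 569, -37, 0), (92, 564, -36, -1), (96, 560, -36, -1), (100, 555, -36, 0), (104, 550, -35, -1), (108, 546, -35, -1), (112, 541, -34, -2), (116, 536, -34, -1), (120, 532, -33, -1), (124, 527, -32, -2), (128, 522, -33, 0), (132, 518, -32, -2), (136, 513, -31, -1)]
320 [(20, 612, -202, 92), (24, 613, -202, 80), (28, 613, -202, 69), (32, 613, -202, 56), (36, 612, -202, 45), (40, 612, -202, 31), (44, 616, -202, -1), (48, 612, -202, -1), (52, 608, -202, -2), (56, 603, -202, 0), (60, 599, -202, -1), (64, 578, -202, 83), (68, 575, -202, 80), (72, 572, -202, 76), (76, 581, -202, -1), (80, 577, -202, 0), (84, 572, -202, 0), (88, 568, -202, -1), (92, 563, -202, 0), (96, 559, -202, -2), (100, 554, -202, 0), (104, 550, -202, -1), (108, 545, -202, 0), (112, 541, -202, -3), (116, 536, -202, 0), (120, 531, -202, -1), (124, 526, -202, 0), (128, 522, -202, -1), (132, 517, -202, 0), (136, 512, -202, 2)]
440 [(20, 612, -304, 97), (24, 612, -308, 88), (28, 612, -311, 78), (32, 612, -316, 66), (36, 612, -321, 53), (40, 612, -327, 38), (44, 612, -332, 25), (48, 614, -341, 1), (52, 609, -341, 1), (56, 605, -342, 0), (60, 601, -342, -1), (64, 596, -342, 1), (68, 592, -342, 0), (72, 588, -344, -3), (76, 583, -344, -1), (80, 578, -344, -1), (84, 574, -343, 1), (88, 569, -344, -1), (92, 565, -345, -1), (96, 560, -345, -1), (100, 556, -346, -1), (104, 551, -346, -1), (108, 546, -346, 0), (112, 542, -346, -1), (116, 537, -347, -1), (120, 532, -347, 1), (124, 528, -348, -1), (128, 523, -347, 1), (132, 518, -348, -1), (136, 513, -348, 0)]
```

View pics/w_y.png

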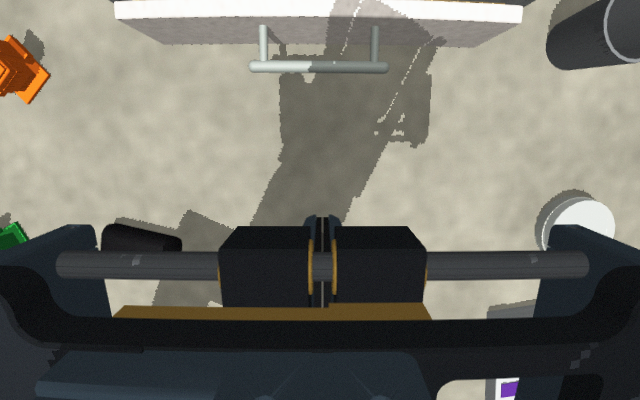

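View pics/s7.png

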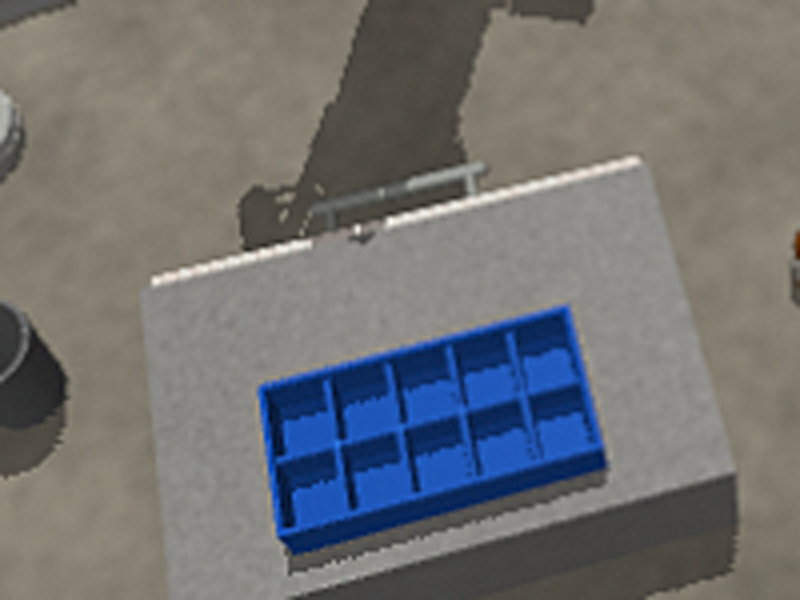

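Panel inner face is at 627.5, flush with the unit front (627), so the drawer is shut. Now the knob.

```bash
python3 m.py 350 303.5 200 6.1
```

```text
at [ 420.4 -260.8  212.6] slide [  1.07 -55.    14.44] turn [-1.81e+00 -1.00e-03 -6.00e-03] t 42.95 w 0.4
```

arm_command --slide '[[1, -55, 14.4], [1, -55, 14.4], [1, -55, 14.4], [1, -55, 14.4], [1, -55, 14.4], [1, -55, 14.4], [1, -55, 14.4], [1, -55, 14.4], [1, -55, 14.4], [1, -55, 14.4], [1, -55, 14.4], [1, -55, 14.4], [1, -55, 14.4], [1, -55, 14.4], [1, -55, 14.4], [1, -55, 14.4], [1, -55, 14.4], [1, -55, 14.4]]' --turn '[[-1.81, 0, 0], [-1.81, 0, 0], [-1.81, 0, 0], [-1.81, 0, 0], [-1.81, 0, 0], [-1.81, 0, 0], [-1.81, 0, 0], [-1.81, 0, 0], [-1.81, 0, 0], [-1.81, 0, 0], [-1.81, 0, 0], [-1.81, 0, 0], [-1.81, 0, 0], [-1.81, 0, 0], [-1.81, 0, 0], [-1.81, 0, 0], [-1.81, 0, 0], [-1.81, 0, 0]]' --grip '[255, 255, 255, 255, 255, 255, 255, 255, 255, 255, 255, 255, 255, 255, 255, 255, 255, 255]'

```text
time_s: 44.45
ee_pos: [348.8, 303.3, 199.8]
ee_rot: [-51.1, 89.9, -135.1]
force: [0.2, 0.9, -0.2]
gripper_width: 0.4
```

```bash
python3 look.py z knob_grip; python3 m.py 350 303.5 30 6.1
```

```text
[348.8 303.3 199.8] [ -51.1   89.9 -135.1]
knob_grip [([456.0, 320.0, 35.0], 0.82, [422.0, 185.0])]
at [349.2 303.2 200.4] slide [17.04  0.1  -0.03] turn [-0.002  0.001  0.001] t 44.55 w 0.4
```

View pics/w_z.png

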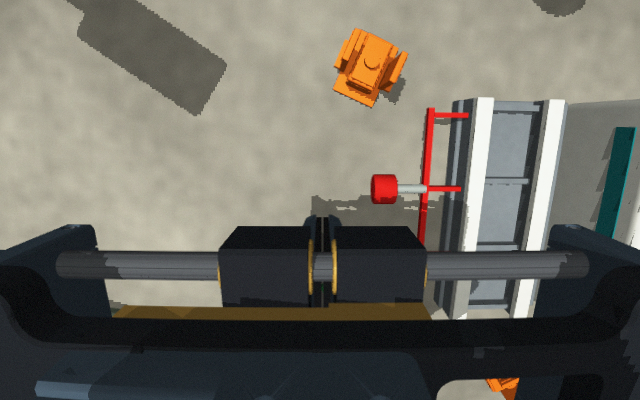

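arm_command --slide '[[4, 0, 0], [8, 0, 0], [12, 0, 0], [15, 0, 0], [16.6, 0, 0], [17, 0, 0], [17, 1, 0], [17, 2, 0], [17, 2.8, 0], [17, 3.4, 0], [17, 3.9, 0], [17, 4.4, 0], [17, 4.9, 0], [17, 5.4, 0], [17, 5.9, 0], [17, 6.4, 0], [17, 6.4, 0]]' --turn '[[0, 0, 0], [0, 0, 0], [0, 0, 0], [0, 0, 0], [0, 0, 0], [0, 0, 0], [0, 0, 0], [0, 0, 0], [0, 0, 0], [0, 0, 0], [0, 0, 0], [0, 0, 0], [0, 0, 0], [0, 0, 0], [0, 0, 0], [0, 0, 0], [0, 0, 0]]' --grip '[255, 255, 255, 255, 255, 255, 255, 255, 255, 255, 255, 255, 255, 255, 255, 255, 255]'

```text
time_s: 45.97
ee_pos: [413.7, 310.9, 30.8]
ee_rot: [70.0, 89.9, -13.9]
force: [-0.7, -0.4, 0.5]
gripper_width: 0.1
```

arm_command --slide '[[0, 0.3, 0], [0, 0.6, 0], [0, 0.8, 0], [0, 0.8, 0]]' --turn '[[0, 0, 0], [0, 0, 0], [0, 0, 0], [0, 0, 0]]' --grip '[255, 255, 255, 255]'

```text
time_s: 46.3
ee_pos: [420.9, 311.6, 30.6]
ee_rot: [-33.9, 90.0, -117.8]
force: [-3.2, -0.3, 3.3]
gripper_width: 0.4
```

arm_command --slide '[[0, 0.3, 0], [0, 0.6, 0], [0, 0.8, 0], [0, 0.8, 0]]' --turn '[[0, 0, 0], [0, 0, 0], [0, 0, 0], [0, 0, 0]]' --grip '[255, 255, 255, 255]'

```text
time_s: 46.63
ee_pos: [421.0, 311.5, 30.6]
ee_rot: [-82.7, 89.1, -166.8]
force: [-24.5, 3.9, 16.1]
gripper_width: 0.7
```

```bash
python3 look.py aa
```

```text
[421.  311.5  30.6] [ -82.7   89.1 -166.8]
```

View pics/w_aa.png

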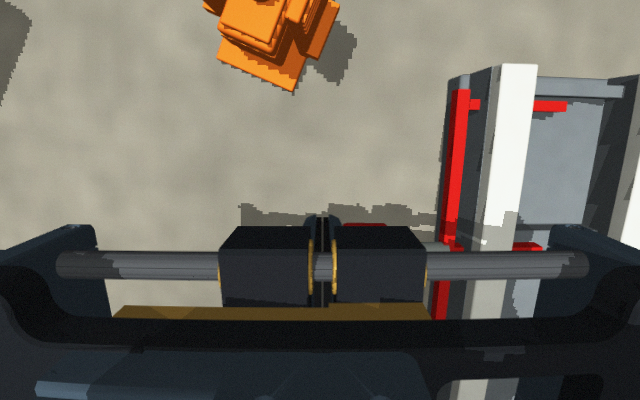

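It hit a firm stop at 24 N, and the comb teeth are back inside the bays. I back off and verify.

arm_command --slide '[[0, -2, 0], [0, -5, 0], [0, -7, 0], [-4, -7, 0], [-8, -7, 0], [-12, -7, 0], [-16, -7, 0], [-20, -7, 0], [-20, -7, 0], [-20, -7, 0]]' --turn '[[0, 0, 0], [0, 0, 0], [0, 0, 0], [0, 0, 0], [0, 0, 0], [0, 0, 0], [0, 0, 0], [0, 0, 0], [0, 0, 0], [0, 0, 0]]' --grip '[255, 255, 255, 255, 255, 255, 255, 255, 255, 255]'

```text
time_s: 47.52
ee_pos: [361.2, 306.4, 233.4]
ee_rot: [116.6, 89.5, 32.8]
force: [-0.0, -0.1, -1.4]
gripper_width: 0.6
```

```bash
python3 look.py bb
python3 - <<'E'
from h import *
z=np.load("w_bb.npz");p,d=z["p"].astype(int),z["d"];st=dict(ee_pos=z["pos"],ee_rot=z["rot"])
C=cloud("wrist",d,st)
m=(p[...,0]>140)&(p[...,1]<60)&(p[...,2]<60)&(d>0)
ex=np.array([.9943,.1063]);ey=np.array([-.1063,.9943])
X=C[...,:2]@ex;Y=C[...,:2]@ey
k=m&(abs(Y-265)<20)&(X<495);print('knob ex',np.percentile(X[k],[2,98]),k.sum())
k=m&(abs(Y-265)>25)&(X<530);print('comb ex',np.percentile(X[k],[2,50,98]),k.sum())
for n in("scene","top"):
    p,d=env.grab_frame(n); np.savez(n+"9.npz",p=p,d=d)
    cv2.imwrite(f"pics/{n}9.png",cv2.cvtColor(p,cv2.COLOR_RGB2BGR))
E
```

```text
[361.2 306.4 233.4] [116.6  89.5  32.8]
knob ex [463.6279209  486.12806934] 480
comb ex [518.50276429 521.43318266 528.7878385 ] 437
```

View pics/scene9.png

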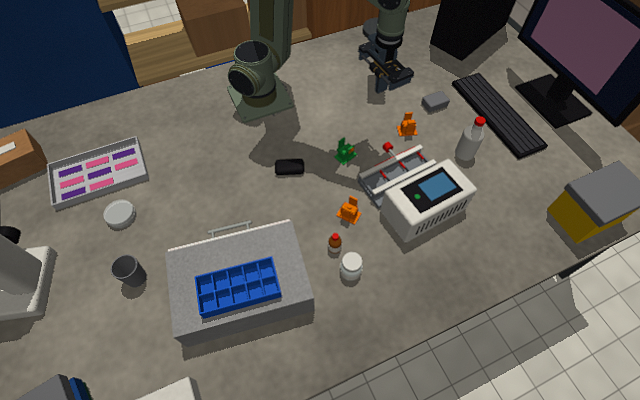

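View pics/top9.png

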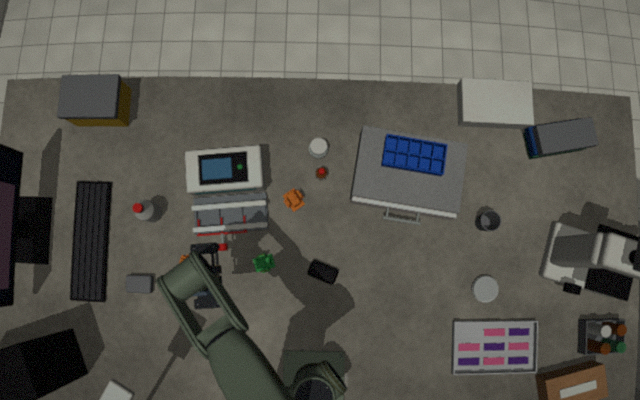

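The knob spans 463.6–486.1 mm along the dock's axis, against 463.8–485.4 mm at the start, so it is fully in. The drawer panel is flush with the unit, the dock is empty, and the look-alikes and bench items are where they were. I hand in.

```bash
python3 -c "
from workcell import env
print(env.job_done()); print(env.state()['time_s'])"
```

```text
the job is handed in; nothing more can be done
None
the job is handed in; nothing more can be done
```

The slide stainer is closed down and the job is handed in, at about 48 s of robot time.

**What I did:**
1. I pulled the red knob out until it met its stop.
2. I unclipped the purple, pink and teal cartridges (all three were there) and stood them in the drawer.
3. I put the blue pack beside them and slid the drawer shut.
4. I pushed the knob back in.

**Last checks:**
- **Drawer contents:** a picture before closing showed all three cartridges and the pack standing upright in a row. I could not see them after the drawer closed.
- **Drawer:** the front panel's inner face is flush with the unit's front (about 627 mm for both). It met a firm stop at about 38 N, close to the 40 N limit set for the arm and gripper body, but only the closed fingers touched the handle.
- **Knob:** it is back within 1 mm of its starting place, after a firm stop at about 24 N.
- **Bench:** the dock is empty, and in the last pictures the look-alikes and other items appear unmoved. The orange look-alike beside the dock was partly hidden by the arm in the top view but showed in the scene view.

**Small disagreement:** the gripper read about 37.5 mm on the fully pinched tabs instead of 40 mm, but all three cartridges released and carried normally.

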